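Hang a roller hook on a sloping rail and bring it home on the sprung stop

ROBOT

A 6-joint arm with a two-finger parallel gripper is mounted at the origin on a cart in front of the work surface, level with it; the furniture and walls round the work are solid. World frame = base frame: x ahead of the robot, y to its left, z up, the work surface at z = 0. Lengths are in mm, angles in rad, forces in N, time in s.
With the tool pointing down it reaches from about 350 to 775 mm from the base axis. Payload 7.3 kg.
Tool frame: the origin (TCP) lies at the very end of the fingers, on their centre line; the grasp point (between the pads) lies 19 mm behind it (bot.grasp_offset is the distance from the TCP to the grasp point, in mm); z points along the fingers, y is the direction in which the jaws open and shut (so a half turn about z gives the same grasp; the last joint's range is limited). The gripper opens to 92 mm and grips with 3 to 60 N. Pads are 19 mm wide; open, the fingers measure 130 mm over their backs; the gripper's body (75 mm by 190 mm) begins 47 mm behind the grasp point.
Start: joints at [1.046, 0.342, 1.524, -0, 1.275, -0.146], TCP at [194.136, 487.81, 199.241] pointing down, gripper open.
Joint ranges: [-2.53, 2.53], [-0.77, 2.02], [0.04, 2.7], [-1, 4.14], [0.28, 2.66], [-3.11, 3.11]. Speed limits (rad/s): [2.57, 2.57, 3.14, 3.14, 3.14, 3.14].

INTERFACE

Orientations are given as [roll, pitch, yaw] about the fixed x, y, z axes, in that order (R = Rz(yaw) Ry(pitch) Rx(roll)).
In Python, from plant import bot gives the robot as it stands.
- The arm moves only by the tool servo_tool, never from a script. Its arguments are lists of equal length, an entry for each row: "angular": the turn, a rotation vector about the world's x, y, z in degrees, a list of three; "slide": the shift along the world's x, y, z in mm, a list of three; "grip": the opening, from -1 (shut) to 1 (fully open), so that 0 is half open. In form: {"angular": [[ax, ay, az], ...], "slide": [[dx, dy, dz], ...], "grip": [grip, ...]}. A call has 1 to 10 rows; each row is the pose to reach, as a shift and turn from the pose commanded when the call began; what a row does not reach only later rows make up. A row lasts 1/12 s, in which the tool goes at most 41.7 mm and 7.16 degrees, less where a joint would pass 70% of its speed; a pose out of reach is approached as far as the arm can. A call with a gripper value outside its range is refused whole. The fingers move at their own pace and stop on an object; the grip force is fixed at half the most. Time passes only in rows, so rows that repeat a pose let the fingers close. It gives the time, the measured TCP pose, the force and the opening at its end, in the units of the state.
- bot.get_obs(): the state, without advancing time (a new reading comes with each control period).
- bot.capture(name): name is "side" or "top" or "wrist"; returns a dict with "img" (420x560x3 uint8, blue, green, red), "range_z" (420x560 float32, mm along the optical axis (not along the pixel's ray), 0 where there is no reading), "fov_y" (degrees; the focal length in pixels is half the picture's height over the tangent of half this angle, whatever the lens; pixels are square), "cx", "cy" (the principal point, pixels), "R" (3x3) and "t" (3): a world point X has camera coordinates R X + t; the wrist camera has in their place "T_tool_cam" (4x4, takes a point from camera to tool coordinates, whose origin is the TCP and whose axes are the flange's). Camera axes: x right, y down, z forward; pixel columns grow to the right and rows downward; lengths in mm; the calibration is good to about 2 mm. A picture is of the moment at which its call begins: read the wrist's pose just before it.
- bot.close_job(): hands the job in, once; it reports no verdict.
The state is a dict: "time": time; "joint_positions": joint angles; "dq": joint speeds; "tau": joint torques, N m; "tool_pos": TCP position; "tcp_rot": TCP orientation; "contact_force": force on the tool from outside, world axes, zero at the start; "moment": the same for the moment, N m; "grip_width": finger opening in mm.
Only numpy, scipy, OpenCV 4.12 (cv2) and the standard library are available. Lean on these libraries where they do the work, as an engineer would, in place of code of your own. Each camera call takes 0.05 s, during which the arm holds its last target.

TASK

Pick up the roller hook by its upright tab, set it gently astride the high end of the sloping rail and let go, so that it rolls down by itself and comes to rest between the two brake pads. Then push it carefully on along the rail until it is fully home with the spring stop pressed in, feeling for the stop because it is set somewhere different each time, and leave it there. Do not ram the stop, force the hook down on the rail or disturb the other things.

Things in the scene. Friction and masses are not known exactly. Their poses are not given: they have to be found in the camera images.
- hanger_grip (a point): Middle of the upright grip tab on top of the loose roller hook; z up, x along the hook. Tab: 30 mm long (x), 12 thick (y), 41 high; grip it across y. Below it a bare-metal inverted channel 84 mm long, 22 wide (ends alike, tapered); its flat top lies 20 mm below this point. Whole hook 91 mm high, about 0.27 kg, a small wire hook on each side (53 mm over both).
- hanger_foot (a point): Middle of the hook's underside, 71 mm below the tab's middle. It stands on the worktop on the flared lower edges of its cheeks (about 34 mm apart, the mouth). The gap between the cheeks is 14 mm. The two rollers inside it touch the rail 29 mm above this point, 42 mm below the tab's middle.
- hanger_end (a point): Middle of the hook's end plate, 42 mm along +x from its middle and 30 mm below the tab's middle; the other end is alike. Plate 12 mm wide, 18 mm high: push there, on the uphill end. Once on the rail this point is 12 mm above the bar.
- rail: Sloping rail, fixed. Origin: middle of the underside of its wooden base (400 x 78 x 12 mm). x runs downhill, y across, z straight up. The steel bar is 8 mm thick (y), 360 mm long, and slopes 6 degrees down towards +x; its top is at height 122 mm minus 0.105 times x. The hook must not be pressed on the rail with more than 40 N.
- rail_brake (a point): On the bar's top, between the two sprung rubber brake pads (x = +85 mm of the rail), which bear on the hook's cheeks 12 mm above the bar, on uprights 18 mm higher than the bar, 74 mm over both. They drag with about 4 to 7 N, up to 10 N on entering. The rolling hook stops with its front end about 5 mm before to 10 mm past this point.
- rail_end (a point): On the bar's top at its low end (x = +178 mm of the rail). Before it, over the bar, is the stop: a 20 mm round pad facing uphill, its face 38 to 74 mm uphill of this point, place not measured. Spring travel 6 mm, 1.5 N at first, 3.5 N fully in: with the brake the push rises to 6 to 11 N, then steeply. Home: half in or more. Over 20 N damages it.
- rail_hang (a point): Point on the top of the bar near its high end, at x = -110 mm of the rail: set the hook down with its middle here, astride the bar, its length along the bar.
- kitchen_timer: Bystander: round kitchen timer, 63 mm across, 48 mm high; origin under its middle. Leave it alone.
- fork: Bystander: small metal fork, 193 mm long, lying flat; origin under its middle. Leave it alone.
- sugar_bowl: Bystander: round lidded sugar bowl, 74 mm across, 71 mm high; origin under its middle. Leave it alone.
- lime: Bystander: lime, 60 x 48 x 48 mm; origin under its middle. Leave it alone.
Mind the look-alikes: they are no part of the job. Leave any blue, orange or red look-alike of the part that bears hanger_grip alone.

How it is judged:
By the outcome, as a careful person would: the job done as asked, in the order asked, and still so for the second after the job is handed in, with the robot touching nothing.
It also fails if it takes over 64 s, if anything falls off the work surface, if the arm or the gripper's body presses on something with over 40 N, if the wrist force passes 120 N, or if a joint passes its speed limit or range.

## Working session

There is one attempt and no reset: what is moved stays moved. The work goes in short steps, Python scripts to look and compute and a tool call to move; the robot and the scene stay as the last step left them, time stands still between calls to the robot, and variables do not carry over. Pictures are saved under pics/ and viewed, and the job is handed in when it is done.

Besides the shell and the picture viewer there is one more tool, called after "Request:" as name(argument=value, ...) on one line, values as JSON. servo_tool: Moves the arm, as the interface text tells. Its arguments: {"type":"object","properties":{"angular":{"type":"array","items":{"type":"array","items":{"type":"number"}}},"slide":{"type":"array","items":{"type":"array","items":{"type":"number"}}},"grip":{"type":"array","items":{"type":"number"}}},"required":["angular","slide","grip"]}

```bash
ls; mkdir -p pics
cat > h.py <<'E'
import numpy as np,cv2,pickle
from plant import bot
from scipy.spatial.transform import Rotation as Ro
def cap(n):
    o=bot.get_obs(); c=bot.capture(n)
    H,W=c['img'].shape[:2]; f=H/2/np.tan(np.radians(c['fov_y'])/2); c['f']=f
    if 'R' in c: R=np.array(c['R']);t=np.array(c['t']); c['M']=(R.T,-R.T@t)
    else:
        T=np.array(c['T_tool_cam']); Rt=Ro.from_euler('xyz',o['tcp_rot']).as_matrix() if np.size(o['tcp_rot'])==3 else None
        c['M']=(Rt@T[:3,:3],Rt@T[:3,3]+np.array(o['tool_pos']))
    c['obs']=o
    return c
def cloud(c):
    H,W=c['range_z'].shape; u,v=np.meshgrid(np.arange(W),np.arange(H)); z=c['range_z']
    P=np.stack([(u-c['cx'])/c['f']*z,(v-c['cy'])/c['f']*z,z],-1)
    return P@c['M'][0].T+c['M'][1]
def proj(c,X):
    p=(np.array(X)-c['M'][1])@c['M'][0]; return np.array([c['cx']+c['f']*p[0]/p[2],c['cy']+c['f']*p[1]/p[2]])
def ray(c,u,v,z):
    d=c['M'][0]@np.array([(u-c['cx'])/c['f'],(v-c['cy'])/c['f'],1]);o=c['M'][1]
    return o+d*(z-o[2])/d[2]
E
python3 - <<'E'
from h import *
print(bot.get_obs())
for n in ['side','top','wrist']:
    c=cap(n); cv2.imwrite(f'pics/{n}0.png',c['img']); pickle.dump(c,open(f'{n}0.pkl','wb')); print(n,c['M'],c['f'])
E
```

```text
pics
{'time': 0.0, 'joint_positions': array([ 1.04596325e+00,  3.42731430e-01,  1.52502798e+00,  3.97575846e-06,
        1.27539933e+00, -1.45951681e-01]), 'dq': array([-8.14555230e-05, -5.81679252e-04, -1.86903150e-03,  1.10819989e-03,
        4.43618933e-04,  1.76720428e-03]), 'tau': array([ 4.57849237e-04, -4.31253970e+01, -2.44219798e+01,  7.17438734e-02,
        5.61410410e-02, -1.37557727e-04]), 'tool_pos': array([193.91167332, 487.38629898, 198.53665528]), 'tcp_rot': array([-3.14004377e+00, -2.31523304e-04,  2.76270992e+00]), 'contact_force': array([-0.17390797, -0.0520388 ,  0.8548498 ]), 'moment': array([-0.01466226,  0.04143408, -0.01288515]), 'grip_width': 91.83898211973174}
side (array([[ 9.99836524e-01, -2.11643296e-04, -1.80798089e-02],
       [ 1.57160762e-02, -4.84251362e-01,  8.74787759e-01],
       [-8.94031508e-03, -8.74928896e-01, -4.84168873e-01]]), array([  546.99477784, -1708.1018501 ,   992.80488097])) 539.7545995143215
top (array([[-0.01090712, -0.99027406,  0.13870228],
       [-0.99978121,  0.00832405, -0.01918962],
       [ 0.01784842, -0.13888123, -0.99014819]]), array([ 353.557188  ,  -49.51341712, 1328.14718812])) 467.9675164108768
wrist (array([[ 0.36887498,  0.89139052,  0.26335183],
       [ 0.92947735, -0.35322172, -0.10633095],
       [-0.00176081,  0.28400239, -0.95882196]]), array([123.23772629, 515.65138145, 384.50626169])) 322.19534009401065
```

View pics/side0.png

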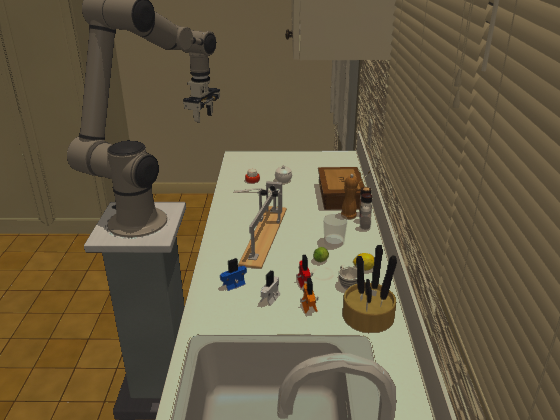

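View pics/top0.png

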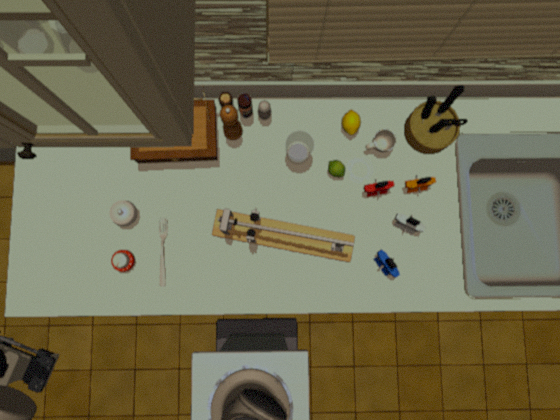

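View pics/wrist0.png

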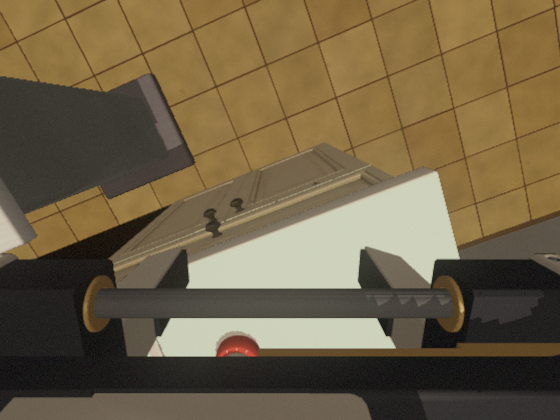

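Both views show the candidates. In the top view they are bare metal (408,222), blue (387,264), red (378,188) and orange (420,184). The bare-metal one fits the description. I'll check it in a close crop and measure.

Run:
```python
from h import *
c=pickle.load(open('top0.pkl','rb')); 
a=cv2.resize(c['img'][150:290,350:450],None,fx=5,fy=5,interpolation=cv2.INTER_CUBIC); 
cv2.imwrite('pics/c1.png',cv2.resize(a,(428,600)))
b=cv2.resize(c['img'][200:270,205:365],None,fx=5,fy=5,interpolation=cv2.INTER_CUBIC); cv2.imwrite('pics/c2.png',b)
s=pickle.load(open('side0.pkl','rb')); cv2.imwrite('pics/c3.png',cv2.resize(s['img'][170:320,210:350],None,fx=4,fy=4,interpolation=cv2.INTER_CUBIC))
P=cloud(c)
# hook region
m=np.zeros(P.shape[:2],bool); m[205:240,388:430]=1
for lo,hi in[(12,30),(30,48),(48,62),(75,105)]:
    k=m&(P[...,2]>lo)&(P[...,2]<hi); Q=P[k]; 
    if len(Q)>4:
        mu=Q.mean(0); w,v=np.linalg.eigh(np.cov(Q[:,:2].T)); print(lo,hi,len(Q),mu,v[:,1],np.degrees(np.arctan2(v[1,1],v[0,1])),np.sqrt(w),Q.min(0),Q.max(0))
m=np.zeros(P.shape[:2],bool); m[205:265,208:360]=1
k=m&(P[...,2]>5)&(P[...,2]<20); u=np.argwhere(k)[:,::-1].astype(np.float32)
Q=P[k][:,:2].astype(np.float32); print(cv2.minAreaRect(Q))
k=m&(P[...,2]>95)&(P[...,2]<150); Q=P[k]; print(len(Q),Q.min(0),Q.max(0))
print('worktop z',P[270:290,300:340,2].mean(),P[130:150,350:400,2].mean())
```

```text
12 30 45 [ 487.69094393 -443.35081055   20.55556267] [0.4873348 0.8732152] 60.83444409051978 [ 9.6311514  16.11233628] [ 473.70753019 -468.10207325   12.00033671] [ 521.12773088 -416.66645214   29.78673924]
30 48 69 [ 494.33897235 -437.35191467   41.13717797] [0.5313649  0.84714305] 57.90227823679171 [ 7.80810856 24.61961118] [ 471.9463372  -479.31142729   30.20082689] [ 521.97047788 -406.47876482   47.9174199 ]
48 62 158 [ 496.34919872 -444.28381026   52.30459952] [0.46904886 0.88317222] 62.027426326555776 [ 6.21091125 26.28227802] [ 473.25935668 -487.59647941   48.01925912] [ 521.57347972 -407.86619207   61.43051927]
75 105 63 [ 496.29937496 -445.17704689   88.2499296 ] [0.47909423 0.87776348] 61.373738780356454 [3.69944824 8.92783559] [ 486.45617407 -460.66988131   75.57196887] [ 507.53652754 -431.81204807   97.02201004]
((472.1463623046875, -96.11500549316406), (427.1422424316406, 167.71054077148438), 89.50409698486328)
876 [ 429.05078428 -269.9201418    95.92035202] [527.78461804  78.35407934 142.98873588]
worktop z 4.709746363657777 22.702309833037532
```

View pics/c1.png

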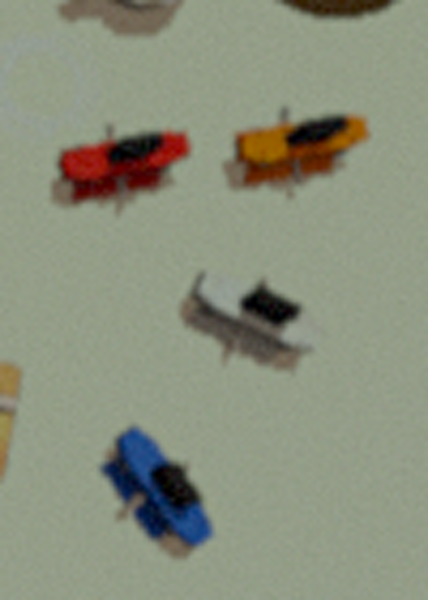

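View pics/c2.png

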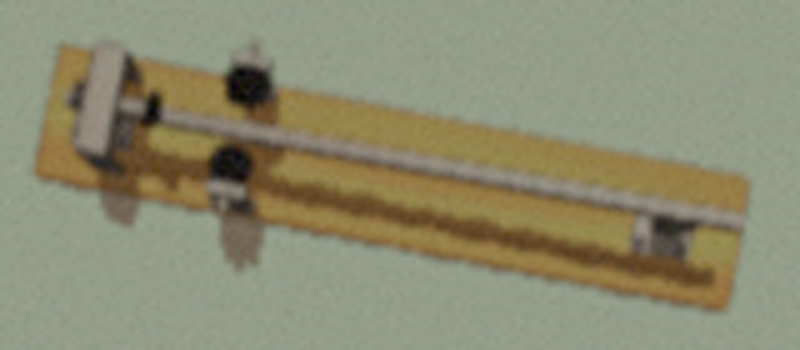

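View pics/c3.png

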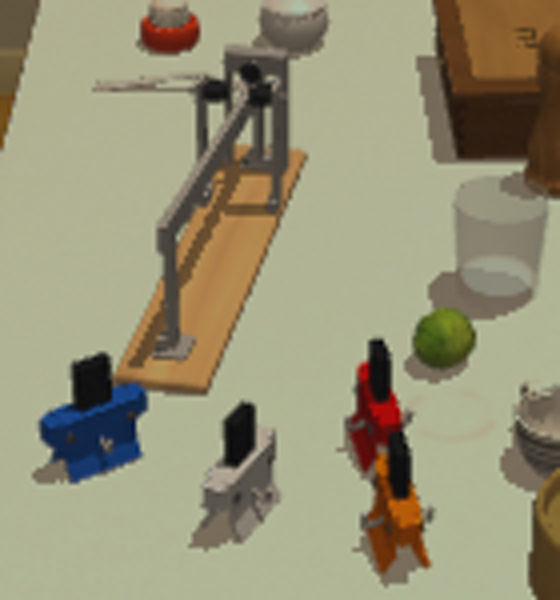

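The crops confirm it: the bare-metal hook, with its black tab, is at about (412,221) in the top view. Top c2 shows the bar running from the high end at right, about (354,244), to the stop at left, about (235,221). Next I'll fit the rail.

Run:
```python
from h import *
c=pickle.load(open('top0.pkl','rb')); s=pickle.load(open('side0.pkl','rb'))
cor=[(62,42),(750,177),(728,308),(38,175)]
C=np.array([ray(c,205+(u-2)/5,200+(v-2)/5,12) for u,v in cor]); print(C)
ctr=C.mean(0); d=(C[0]+C[3]-C[1]-C[2])/2; print('base ctr',ctr,'len',np.linalg.norm(d),'yaw',np.degrees(np.arctan2(d[1],d[0])),'w',np.linalg.norm(C[0]-C[3]),np.linalg.norm(C[1]-C[2]))
# bar line: points in c2 (centre) with height by x
ux=d[:2]/np.linalg.norm(d[:2]); 
for (u,v) in [(745,221),(600,192),(400,154),(200,121)]:
    z=122
    for _ in range(5):
        X=ray(c,205+(u-2)/5,200+(v-2)/5,z); x=(X[:2]-ctr[:2])@ux; z=122-.105*x
    print('bar',X,x,'off',(X[:2]-ctr[:2])@np.array([-ux[1],ux[0]]))
# side view check: base corners near (118,378)(208,392)(305,152) c3 /4+(210,170)
for u,v in [(118,376),(207,390),(306,153)]:
    print('side corner',ray(s,210+u/4,170+v/4,12))
# hook tab in top & side by dark px
P=cloud(c); I=c['img'].astype(int).sum(2)
m=np.zeros(I.shape,bool); m[208:236,395:425]=1
k=m&(I<150); p=np.argwhere(k); print(len(p),'tab px',p.mean(0), 'top-of-tab z91', ray(c,p[:,1].mean(),p[:,0].mean(),91),np.median(P[k],0))
r=cv2.minAreaRect(np.array([ray(c,x,y,91)[:2] for y,x in p],np.float32)); print(r)
m[:]=0;m[268:285,262:280]=1; I=s['img'].astype(int).sum(2); k=m&(I<130); p=np.argwhere(k);print(len(p),p.min(0),p.max(0)); Ps=cloud(s); print(np.median(Ps[k],0))
for z in(71,91):print(proj(s,[497,-444.5,z]))
```

```text
[[ 547.95194204   90.4222199    12.        ]
 [ 467.5322661  -298.48313712   12.        ]
 [ 393.95264558 -283.55258618   12.        ]
 [ 472.41125273  103.41734987   12.        ]]
base ctr [470.46202661 -97.04903838  12.        ] len 395.9876195129355 yaw 78.42735794048944 w 76.65030426794436 75.07917092865661
bar [ 433.96406585 -270.81969048  140.64379355] -177.55995646973068 off 0.8958400617584843
bar [ 450.07921397 -198.20228959  132.83452157] -103.18592132510086 off -0.3239168829173096
bar [471.64967809 -96.29281181 121.89719363] 0.9791083076778555 off -1.0118011522428345
bar [491.01422321   7.65469191 110.79668867] 106.69820339416415 off 0.870238501933347
side corner [ 397.79681015 -288.4903146    12.        ]
side corner [ 469.4830263  -307.60962209   12.        ]
side corner [547.63231266  80.83453251  12.        ]
63 tab px [221.38095238 411.58730159] top-of-tab z91 [ 495.78784262 -437.76168079   91.        ] [ 496.88184901 -440.30021813   87.4704451 ]
((497.37261962890625, -427.230224609375), (56.2409553527832, 18.136646270751953), 82.32351684570312)
78 [271 266] [284 272]
[ 499.01123186 -455.50339488   79.61514265]
[268.96270671 278.06947512]
[268.85240232 272.37261573]
```

Request:
servo_tool(angular=[[0,0,-4],[0,0,-10],[0,0,-17],[0,0,-24],[0,0,-31],[0,0,-38],[0,0,-45],[0,0,-52],[0,0,-57],[0,0,-60]], slide=[[15,-15,10],[40,-40,25],[68,-68,40],[96,-96,55],[124,-124,70],[152,-152,80],[180,-180,90],[206,-206,100],[230,-230,100],[245,-245,100]], grip=[1,1,1,1,1,1,1,1,1,1])

```text
time: 0.98
tool_pos: [441.3, 240.3, 299.6]
tcp_rot: [3.14, 0.001, 1.709]
contact_force: [-0.3, 0.7, -1.0]
grip_width: 91.9
```

Request:
servo_tool(angular=[[0,0,-2],[0,0,-5],[0,0,-8],[0,0,-11],[0,0,-14],[0,0,-17],[0,0,-19],[0,0,-20],[0,0,-20],[0,0,-20]], slide=[[0,-20,0],[0,-55,0],[0,-95,0],[0,-135,0],[0,-175,0],[0,-215,0],[0,-255,0],[0,-290,0],[0,-315,0],[0,-330,0]], grip=[1,1,1,1,1,1,1,1,1,1])

```text
time: 1.82
tool_pos: [438.7, -89.9, 298.9]
tcp_rot: [-3.141, 0.001, 1.364]
contact_force: [0.1, 0.6, -0.3]
grip_width: 92.0
```

Run:
```python
from h import *
c=cap('wrist'); cv2.imwrite('pics/w1.png',c['img']); pickle.dump(c,open('w1.pkl','wb')); print(c['obs'])
```

```text
{'time': 1.8167, 'joint_positions': array([-3.73132257e-01,  1.33669648e-01,  1.52615875e+00, -6.95733170e-04,
        1.48212385e+00, -1.66055498e-01]), 'dq': array([-0.34731782,  0.06212907, -0.06866609,  0.01729944,  0.01519076,
       -0.34892502]), 'tau': array([  0.88542195, -34.05036449, -25.88496566,  -0.09043446,
         0.05310769,   0.1987492 ]), 'tool_pos': array([438.69726455, -89.94890586, 298.93578507]), 'tcp_rot': array([-3.14112345e+00,  6.24004219e-04,  1.36378145e+00]), 'contact_force': array([ 0.14172274,  0.57673791, -0.33404844]), 'moment': array([-0.11245971,  0.03211208, -0.03762127]), 'grip_width': 91.99089430379867}
```

View pics/w1.png

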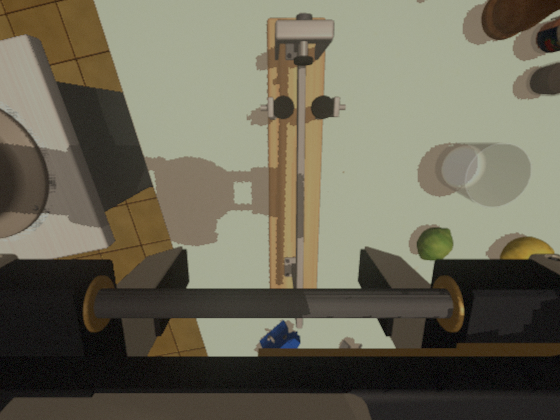

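The wrist view shows the rail running nearly straight up. The pads are at (283,107) and (322,107), the stop pad at (304,60) and the bar centre at about x=300. The arm had not settled, so I'll take another picture and measure.

Request:
servo_tool(angular=[[0,0,0],[0,0,0]], slide=[[0,0,0],[0,0,0]], grip=[1,1])

```text
time: 2.03
tool_pos: [439.0, -86.8, 299.0]
tcp_rot: [-3.141, -0.001, 1.366]
contact_force: [0.1, 0.4, 0.0]
grip_width: 91.7
```

Run:
```python
from h import *
c=cap('wrist'); pickle.dump(c,open('w1.pkl','wb')); print(c['obs']['tool_pos'],c['obs']['tcp_rot'],abs(c['obs']['dq']).max())
cv2.imwrite('pics/w2.png',cv2.resize(c['img'][5:205,220:400],None,fx=3,fy=3,interpolation=cv2.INTER_CUBIC))
cv2.imwrite('pics/w3.png',cv2.resize(c['img'][205:355,220:420],None,fx=4,fy=4,interpolation=cv2.INTER_CUBIC))
```

```text
[438.982464   -86.77111604 299.04465922] [-3.14106919e+00 -5.71423315e-04  1.36595143e+00] 0.024907127114270653
```

View pics/w2.png

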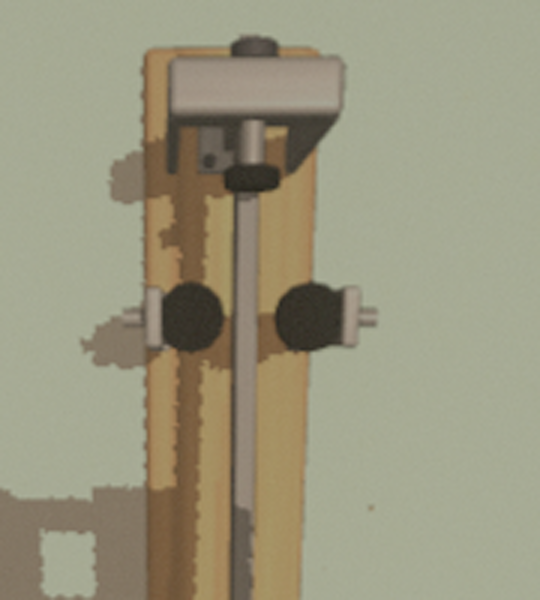

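View pics/w3.png

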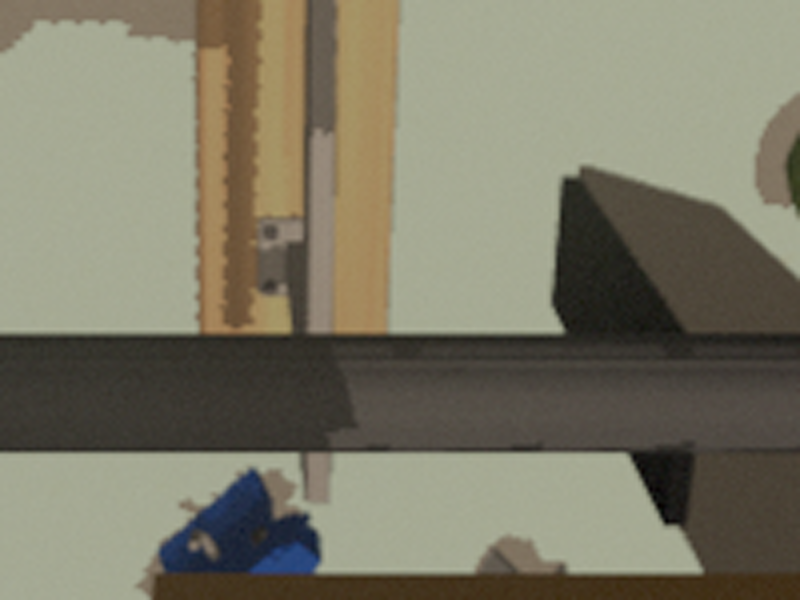

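Run:
```python
from h import *
c=pickle.load(open('w1.pkl','rb'))
a=lambda u,v:(220+(u-1)/3,5+(v-1)/3); b=lambda u,v:(220+(u-1.5)/4,205+(v-1.5)/4)
o=np.array([470.5,-98]); th=np.radians(78.3)
bar=[a(247,215),a(245.5,300),a(244.5,450),b(321,60),b(320.5,200),b(319.5,320),b(317,480)]
for it in range(6):
    ux=np.array([np.cos(th),np.sin(th)]); X=[]
    for p in bar:
        z=122
        for _ in range(5):
            q=ray(c,*p,z); z=122-.105*((q[:2]-o)@ux)
        X.append(q)
    X=np.array(X); mu=X[:,:2].mean(0); w,v=np.linalg.eigh(np.cov(X[:,:2].T)); d=v[:,1]*np.sign(v[1,1]); th=np.arctan2(d[1],d[0])
    n=np.array([-d[1],d[0]]); o=o+n*((mu-o)@n)
    # along: brake discs centre height = top+12(ish) at x=85, near end x=-182 -> use bar end
    pz=122-.105*85+12
    D=(ray(c,*a(192,317),pz+4)+ray(c,*a(309,317),pz+4))/2
    e=ray(c,*b(317,502),122+.105*179)
    xb=(D[:2]-o)@d; xe=(e[:2]-o)@d
    print(np.degrees(th),o,'xb',xb,'xend',xe,'resid',((X[:,:2]-mu)@n).round(1), 'brake mid lateral',(D[:2]-o)@n)
    o=o+d*((xb-85)+(xe+180))/2
print(D,e)
for v in (165,190): 
    q=ray(c,*a(252,v),122-.105*120+12); print('stop',(q[:2]-o)@d)
P=cloud(c)
for p in bar[:]: print(p,P[int(p[1]),int(round(p[0]))], c['range_z'][int(p[1]),int(round(p[0]))])
print(o-110*d)
```

```text
78.49229365612611 [469.69559119 -97.8362285 ] xb 87.24005403066585 xend -174.83630412664428 resid [-0.1  0.1 -0.2  0.3 -0.  -0.2  0. ] brake mid lateral -0.3484802249306682
78.49229093138928 [470.4016255  -94.20215462] xb 83.53817909522716 xend -178.5381790764397 resid [-0.1  0.1 -0.2  0.3 -0.  -0.2  0. ] brake mid lateral -0.38163149913197003
78.49229093138929 [470.4016255  -94.20215461] xb 83.53817908583343 xend -178.53817908583343 resid [-0.1  0.1 -0.2  0.3 -0.  -0.2  0. ] brake mid lateral -0.3816314992302381
78.49229093138929 [470.4016255  -94.20215461] xb 83.53817908583343 xend -178.53817908583343 resid [-0.1  0.1 -0.2  0.3 -0.  -0.2  0. ] brake mid lateral -0.3816314992302381
78.49229093138929 [470.4016255  -94.20215461] xb 83.53817908583343 xend -178.53817908583343 resid [-0.1  0.1 -0.2  0.3 -0.  -0.2  0. ] brake mid lateral -0.3816314992302381
78.49229093138929 [470.4016255  -94.20215461] xb 83.53817908583343 xend -178.53817908583343 resid [-0.1  0.1 -0.2  0.3 -0.  -0.2  0. ] brake mid lateral -0.3816314992302381
[487.44143376 -12.41940617 129.075     ] [ 434.86143925 -269.16724516  140.795     ]
stop 133.59360626077157
stop 125.6645693567652
(302.0, 76.33333333333333) [494.16336659  22.6014829  110.38054018] 347.36588
(301.5, 104.66666666666667) [488.87706538  -5.63703063 112.53877068] 353.419
(301.1666666666667, 154.66666666666666) [477.80120655 -58.2519472  117.45151598] 363.91144
(299.875, 219.625) [ 462.67691212 -130.86163017  126.4675268 ] 376.23712
(299.75, 254.625) [ 454.72801599 -172.10687811  131.70681886] 383.0894
(299.5, 284.625) [ 447.65836879 -209.29210521  135.25552539] 390.38858
(298.875, 324.625) [ 436.58735098 -260.84602271  140.25222245] 400.5062
[ 448.45664969 -201.99092043]
```

The rail fit is consistent: yaw 78.5°, origin about (470.4,-95), bar height matched by depth, residuals under 0.3 mm. Next I'll move above the hook for a close look.

Request:
servo_tool(angular=[[0,0,-2],[0,0,-4],[0,0,-6],[0,0,-8],[0,0,-10],[0,0,-12],[0,0,-14],[0,0,-16],[0,0,-16.5],[0,0,-16.5]], slide=[[3,-20,0],[8,-55,0],[14,-95,0],[20,-135,0],[26,-175,0],[34,-215,0],[42,-255,0],[50,-295,-5],[55,-330,-10],[58,-350,-15]], grip=[0.5,0.3,0.3,0.3,0.3,0.3,0.3,0.3,0.3,0.3])

```text
time: 2.92
tool_pos: [497.8, -439.4, 282.8]
tcp_rot: [-3.141, 0.0, 1.078]
contact_force: [0.1, -0.7, 0.5]
grip_width: 59.6
```

Request:
servo_tool(angular=[[0,0,0],[0,0,0],[0,0,0]], slide=[[0,-7,-10],[0,-7,-20],[0,-7,-20]], grip=[0.3,0.3,0.3])

```text
time: 3.17
tool_pos: [497.0, -441.8, 261.1]
tcp_rot: [-3.137, -0.002, 1.08]
contact_force: [0.1, 0.4, -0.2]
grip_width: 59.6
```

Run:
```python
from h import *
c=cap('wrist'); pickle.dump(c,open('w4.pkl','wb')); print(c['obs']['tool_pos'],c['obs']['tcp_rot'],abs(c['obs']['dq']).max(),proj(c,[496.5,-444,91]))
cv2.imwrite('pics/w4.png',c['img'])
```

```text
[ 497.0215384  -441.79432303  261.12546523] [-3.13668378e+00 -2.33878676e-03  1.07989570e+00] 0.04228793977214811 [273.54872093 189.5764739 ]
```

View pics/w4.png

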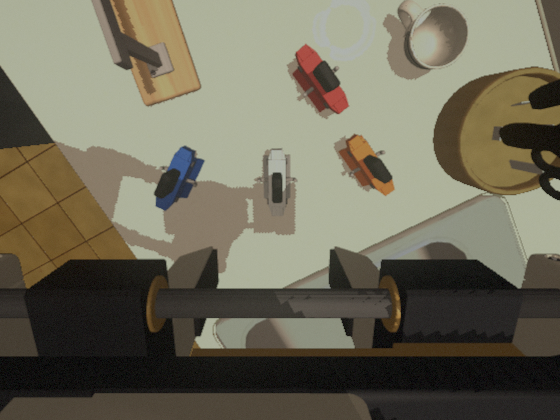

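The hook (bare metal, black tab) is at (277,185), nearly upright in the image. Blue is at (178,178), red at (322,78), orange at (368,163).

Run:
```python
from h import *
c=pickle.load(open('w4.pkl','rb'))
cv2.imwrite('pics/w5.png',cv2.resize(c['img'][140:225,235:320],None,fx=7,fy=7,interpolation=cv2.INTER_CUBIC))
I=c['img'].astype(int).sum(2); m=np.zeros(I.shape,bool); m[165:215,262:295]=1
p=np.argwhere(m&(I<130)); print(len(p),p.min(0),p.max(0),p.mean(0))
P=cloud(c); k=m&(I<130); print(np.median(P[k],0))
k=np.zeros(I.shape,bool); k[145:220,262:292]=1; k&=(P[...,2]>46)&(P[...,2]<56); Q=P[k]; w,v=np.linalg.eigh(np.cov(Q[:,:2].T)); print(len(Q),Q.mean(0),np.degrees(np.arctan2(*v[::-1,1])),np.sqrt(w))
print(cv2.minAreaRect(Q[:,:2].astype(np.float32)))
k=np.zeros(I.shape,bool); k[145:220,262:292]=1; k&=(P[...,2]>84)&(P[...,2]<98); Q=P[k];print(len(Q),Q.mean(0),cv2.minAreaRect(Q[:,:2].astype(np.float32)))
```

```text
2 [174 277] [198 280] [186.  278.5]
[ 502.60601452 -444.60996327   81.34717965]
777 [ 501.84517672 -442.47249496   51.88240575] 62.72486255646241 [ 6.6674049  26.58749722]
((499.72772216796875, -445.8379821777344), (84.49462127685547, 21.06683349609375), 62.53690719604492)
278 [ 500.41337533 -445.15078355   90.91875882] ((499.8958740234375, -445.9217529296875), (29.436254501342773, 11.412909507751465), 62.23850631713867)
```

View pics/w5.png

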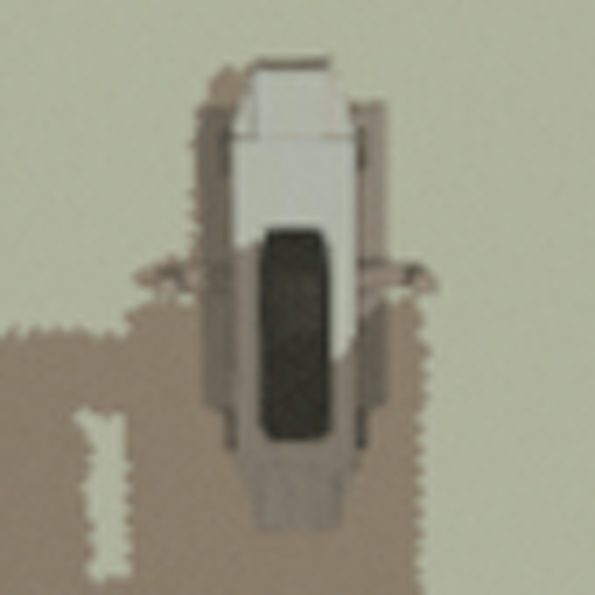

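The sizes match (84×21 channel, 29×11 tab). Tab centre is (499.9,-445.9), yaw 62.3°. Descending.

Request:
servo_tool(angular=[[0,0,0.5],[0,0,0.5],[0,0,0.5],[0,0,0.5],[0,0,0.5],[0,0,0.5],[0,0,0.5],[0,0,0.5],[0,0,0.5],[0,0,0.5]], slide=[[3,-2,-15],[3,-2,-40],[3,-2,-68],[3,-2,-95],[3,-2,-120],[3,-2,-140],[3,-2,-155],[3,-2,-160],[3,-2,-160],[3,-2,-160]], grip=[0.1,0.1,0.1,0.1,0.1,0.1,0.1,0.1,0.1,0.1])

```text
time: 4.05
tool_pos: [500.9, -445.7, 105.9]
tcp_rot: [3.14, 0.001, 1.088]
contact_force: [-0.2, -0.5, 0.3]
grip_width: 50.4
```

Run:
```python
from h import *
c=cap('wrist'); pickle.dump(c,open('w6.pkl','wb')); print(c['obs']['tool_pos'],c['obs']['tcp_rot'],c['obs']['contact_force'])
cv2.imwrite('pics/w6.png',c['img'])
```

```text
[ 500.94982719 -445.71425421  105.94755395] [3.13960375e+00 6.08786546e-04 1.08838416e+00] [-0.19564371 -0.52155864  0.27546395]
```

View pics/w6.png

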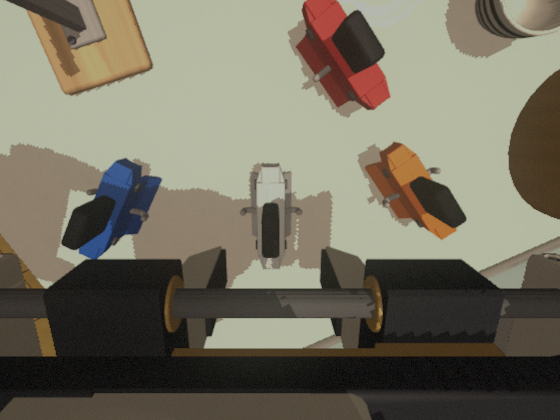

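The tab is centred between the fingers at (271,230), and the neighbours are clear. I'll go down and close.

Request:
servo_tool(angular=[[0,0,0],[0,0,0],[0,0,0],[0,0,0],[0,0,0]], slide=[[-0.5,0,-15],[-0.5,0,-30],[-0.5,0,-42],[-0.5,0,-46],[-0.5,0,-46]], grip=[0.1,0.1,0.1,0.1,0.1])

```text
time: 4.52
tool_pos: [499.4, -445.8, 57.7]
tcp_rot: [-3.141, -0.0, 1.087]
contact_force: [0.2, 0.9, -0.5]
grip_width: 50.6
```

Request:
servo_tool(angular=[[0,0,0],[0,0,0],[0,0,0],[0,0,0],[0,0,0],[0,0,0]], slide=[[0,0,0],[0,0,0],[0,0,0],[0,0,0],[0,0,0],[0,0,0]], grip=[-0.3,-0.6,-1,-1,-1,-1])

```text
time: 5.02
tool_pos: [499.7, -446.3, 58.5]
tcp_rot: [3.141, 0.0, 1.087]
contact_force: [-0.2, -0.4, 0.2]
grip_width: 15.0
```

Request:
servo_tool(angular=[[0,0,0],[0,0,0],[0,0,0],[0,0,0]], slide=[[0,0,0],[0,0,0],[0,0,0],[0,0,0]], grip=[-1,-1,-1,-1])

```text
time: 5.35
tool_pos: [499.7, -446.2, 58.4]
tcp_rot: [3.141, 0.0, 1.087]
contact_force: [-1.0, -0.1, 1.7]
grip_width: 11.6
```

Request:
servo_tool(angular=[[0,0,0],[0,0,0],[0,0,0],[0,0,0],[0,0,0],[0,0,0],[0,0,0],[0,0,0],[0,0,0]], slide=[[0,0,5],[0,0,15],[0,0,35],[0,0,60],[0,0,90],[0,0,120],[0,0,140],[0,0,150],[0,0,150]], grip=[-1,-1,-1,-1,-1,-1,-1,-1,-1])

```text
time: 6.1
tool_pos: [500.4, -447.0, 211.5]
tcp_rot: [3.136, 0.002, 1.087]
contact_force: [0.2, -0.1, -2.6]
grip_width: 11.9
```

Run:
```python
from h import *
c=cap('wrist'); pickle.dump(c,open('w7.pkl','wb')); print(c['obs']['tool_pos'],c['obs']['tcp_rot'],c['obs']['contact_force'])
cv2.imwrite('pics/w7.png',c['img'])
s=cap('side');cv2.imwrite('pics/s7.png',cv2.resize(s['img'][140:330,150:350],None,fx=3.5,fy=3))
```

```text
[ 500.42934119 -447.0212854   211.46530815] [3.13647412e+00 1.85804704e-03 1.08730243e+00] [ 0.19312105 -0.05708271 -2.61447042]
```

View pics/w7.png

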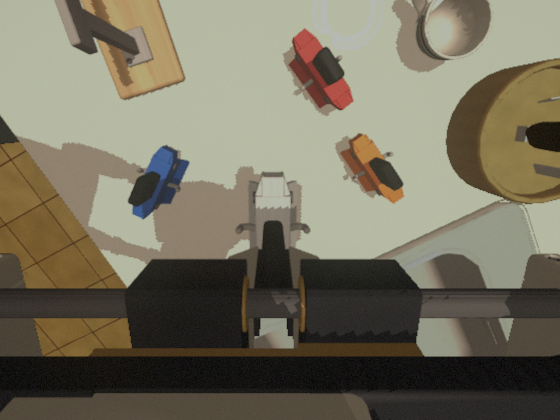

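View pics/s7.png

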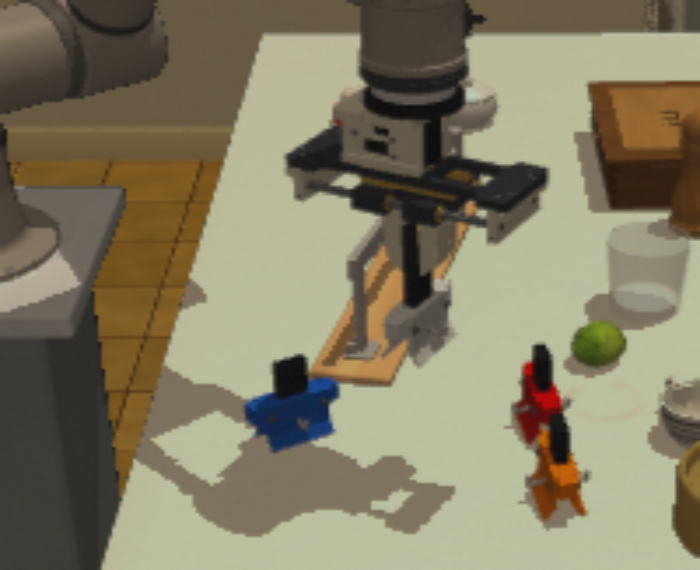

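The hook is held at 11.9 mm opening, and the load of 2.6 N matches its mass. Moving over the high end of the rail.

Request:
servo_tool(angular=[[0,0,1],[0,0,3],[0,0,5],[0,0,7],[0,0,9.5],[0,0,12],[0,0,14],[0,0,15.5],[0,0,16.2],[0,0,16.2]], slide=[[0,0,12],[-3,15,28],[-9,45,35],[-16,80,35],[-24,118,35],[-32,156,35],[-40,194,35],[-46,225,35],[-50,241,35],[-50.5,246,35]], grip=[-1,-1,-1,-1,-1,-1,-1,-1,-1,-1])

```text
time: 7.03
tool_pos: [447.6, -196.9, 241.8]
tcp_rot: [-3.138, -0.002, 1.373]
contact_force: [0.3, -0.3, -3.0]
grip_width: 11.2
```

Request:
servo_tool(angular=[[-1.5,0.3,0],[-3.5,0.7,0],[-5,1,0],[-5.9,1.2,0],[-5.9,1.2,0],[-5.9,1.2,0],[-5.9,1.2,0]], slide=[[0,0,0],[0,0,0],[0,0,0],[0,0,0],[0,0,0],[0,0,0],[0,0,0]], grip=[-1,-1,-1,-1,-1,-1,-1])

```text
time: 7.62
tool_pos: [449.1, -200.5, 242.7]
tcp_rot: [-3.141, 0.104, 1.37]
contact_force: [0.3, -0.3, -1.8]
grip_width: 11.9
```

Run:
```python
from h import *
c=cap('wrist'); pickle.dump(c,open('w8.pkl','wb')); print(c['obs']['tool_pos'],c['obs']['tcp_rot'],c['obs']['contact_force'])
print(Ro.from_euler('xyz',c['obs']['tcp_rot']).as_matrix())
cv2.imwrite('pics/w8.png',cv2.resize(c['img'],None,fx=1.4,fy=1.4))
s=cap('side');pickle.dump(s,open('s8.pkl','wb'));cv2.imwrite('pics/s8.png',cv2.resize(s['img'][140:290,200:330],None,fx=4,fy=4,interpolation=cv2.INTER_CUBIC))
t=cap('top');cv2.imwrite('pics/t8.png',cv2.resize(t['img'][190:280,200:370],None,fx=4.5,fy=4.5,interpolation=cv2.INTER_CUBIC))
```

```text
[ 449.06305415 -200.52157165  242.74027811] [-3.14084271  0.1043667   1.36958404] [ 0.25805784 -0.27094094 -1.76079514]
[[ 1.98769834e-01  9.79809123e-01 -2.15554140e-02]
 [ 9.74493527e-01 -1.99933805e-01 -1.01925651e-01]
 [-1.04177339e-01 -7.45866645e-04 -9.94558458e-01]]
```

View pics/w8.png

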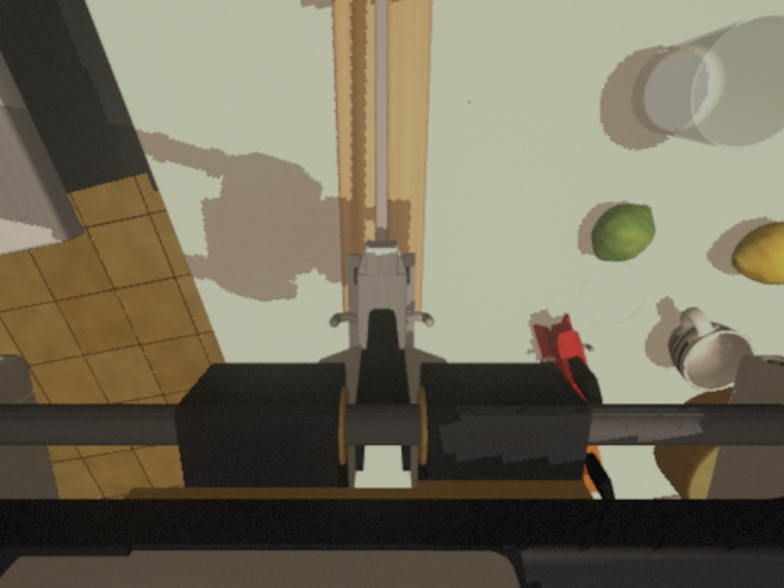

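View pics/s8.png

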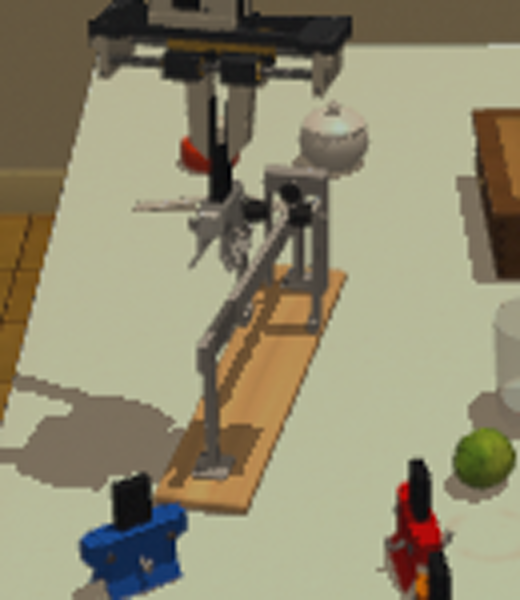

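Run:
```python
from h import *
c=pickle.load(open('w8.pkl','rb'))
cv2.imwrite('pics/w9.png',cv2.resize(c['img'][100:260,220:325],None,fx=3.75,fy=3.75,interpolation=cv2.INTER_CUBIC))
```

```text
(no output)
```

View pics/w9.png

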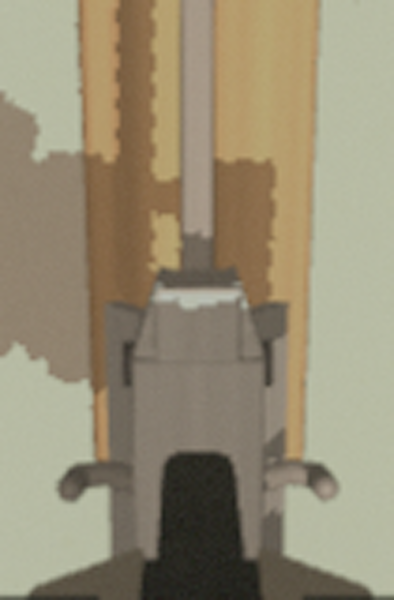

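Run:
```python
from h import *
c=pickle.load(open('w8.pkl','rb'))
a=lambda u,v:(220+(u-1.4)/3.75,100+(v-1.4)/3.75)
o=np.array([470.4,-95]); th=np.radians(78.5); d=np.array([np.cos(th),np.sin(th)]); n=np.array([-d[1],d[0]])
for p in [(198.5,20),(198.2,120),(198,220)]:
    z=122
    for _ in range(5):
        q=ray(c,*a(*p),z); z=122-.105*((q[:2]-o)@d)
    print('bar',q,(q[:2]-o)@d,(q[:2]-o)@n)
t=c['obs']['tool_pos']; R=Ro.from_euler('xyz',c['obs']['tcp_rot']).as_matrix()
for p,xt in [((199,355),27),((199,285),42)]:
    w=t+R@np.array([xt,0,7.4]); q=ray(c,*a(*p),w[2]); print('hook',w,q,(q[:2]-o)@d,(q[:2]-o)@n,'fk lat',(w[:2]-o)@n)
print('tcp',(t[:2]-o)@d,(t[:2]-o)@n, 'hook dir',np.degrees(np.arctan2(R[1,0],R[0,0])))
```

```text
bar [ 463.96438378 -128.00123228  125.53028671] -33.62177831086739 -0.2729681873059251
bar [ 459.43008831 -149.91212292  127.87966306] -55.996794471239824 -0.1980290495354904
bar [ 454.70835875 -172.84836753  130.33846165] -79.41394866036431 -0.14384131850319726
hook [ 454.2703296  -174.96449623  232.56775737] [ 455.23027798 -171.70861638  232.56775737] -78.19302439522234 -0.4280530285095221 fk lat -0.13649394060901088
hook [ 457.25187711 -160.34709332  231.00509729] [ 457.50520777 -160.52938691  231.00509729] -66.78467320673538 -0.4285330441013535 fk lat -0.14394458033545554
tcp -107.65709775387774 -0.12901741264708377 hook dir 78.47138494941079
```

Hook and bar agree laterally to 0.3 mm and in yaw. Descending.

Request:
servo_tool(angular=[[0,0,0],[0,0,0],[0,0,0],[0,0,0],[0,0,0],[0,0,0],[0,0,0],[0,0,0]], slide=[[0,0,-10],[0,0,-25],[0,0,-40],[0,0,-52],[0,0,-60],[0,0,-67],[0,0,-73],[0,0,-73]], grip=[-1,-1,-1,-1,-1,-1,-1,-1])

```text
time: 8.43
tool_pos: [448.7, -200.0, 169.3]
tcp_rot: [-3.14, 0.105, 1.37]
contact_force: [0.0, 0.5, -2.2]
grip_width: 11.3
```

Request:
servo_tool(angular=[[0,0,0],[0,0,0],[0,0,0]], slide=[[0,0,-2],[0,0,-4],[0,0,-4]], grip=[-1,-1,-1])

```text
time: 8.68
tool_pos: [449.2, -200.2, 166.3]
tcp_rot: [3.141, 0.105, 1.37]
contact_force: [-0.3, 0.5, -3.4]
grip_width: 11.7
```

Run:
```python
from h import *
c=cap('wrist'); o=c['obs'];print(o['tool_pos'],o['contact_force'],o['moment'])
cv2.imwrite('pics/w10.png',cv2.resize(c['img'][60:260,160:385],None,fx=3,fy=3,interpolation=cv2.INTER_CUBIC))
s=cap('side');cv2.imwrite('pics/s10.png',cv2.resize(s['img'][160:290,200:330],None,fx=4.5,fy=4.5,interpolation=cv2.INTER_CUBIC))
```

```text
[ 449.2456591  -200.23097448  166.33010663] [-0.30171918  0.52454946 -3.37408868] [0.0288828  0.05474653 0.04494923]
```

View pics/w10.png

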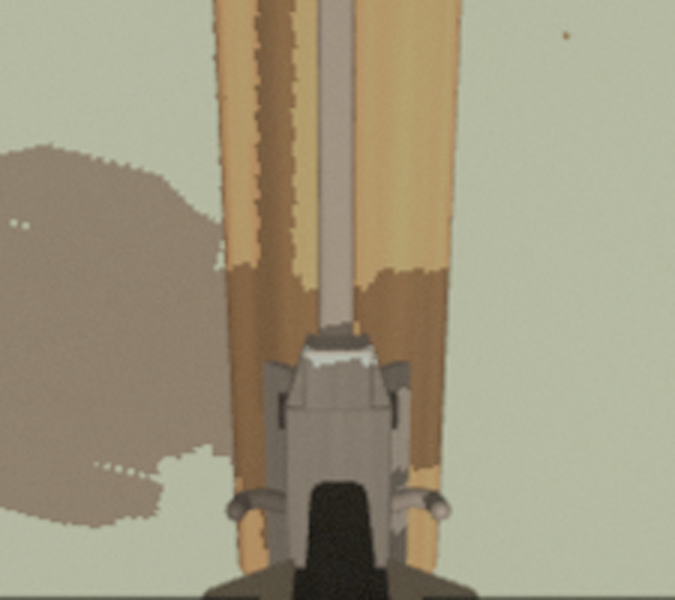

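View pics/s10.png

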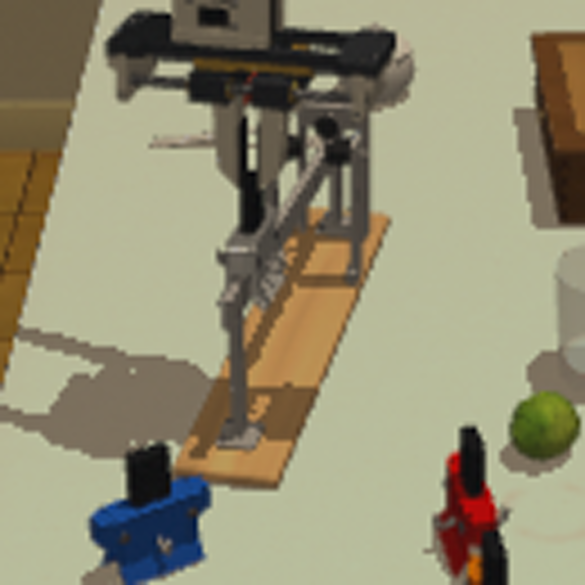

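The hook is astride and centred with no side force. I'll creep down in small steps, watching Fz.

Request:
servo_tool(angular=[[0,0,0],[0,0,0],[0,0,0]], slide=[[0,0,-1],[0,0,-2],[0,0,-2]], grip=[-1,-1,-1])

```text
time: 9.03
tool_pos: [449.1, -200.2, 164.1]
tcp_rot: [-3.142, 0.105, 1.37]
contact_force: [1.0, -0.1, -1.4]
grip_width: 11.1
```

Request:
servo_tool(angular=[[0,0,0],[0,0,0]], slide=[[0,0,-0.7],[0,0,-0.7]], grip=[-1,-1])

```text
time: 9.2
tool_pos: [449.1, -200.2, 163.5]
tcp_rot: [-3.142, 0.105, 1.37]
contact_force: [-0.7, -0.3, -2.7]
grip_width: 11.5
```

Request:
servo_tool(angular=[[0,0,0],[0,0,0]], slide=[[0,0,-0.6],[0,0,-0.6]], grip=[-1,-1])

```text
time: 9.37
tool_pos: [449.1, -200.2, 162.9]
tcp_rot: [-3.142, 0.105, 1.37]
contact_force: [-0.4, -0.2, -2.8]
grip_width: 11.8
```

Request:
servo_tool(angular=[[0,0,0],[0,0,0]], slide=[[0,0,-0.6],[0,0,-0.6]], grip=[-1,-1])

```text
time: 9.53
tool_pos: [449.1, -200.2, 162.3]
tcp_rot: [3.142, 0.105, 1.37]
contact_force: [0.7, -0.3, -2.4]
grip_width: 11.9
```

Request:
servo_tool(angular=[[0,0,0],[0,0,0]], slide=[[0,0,-0.5],[0,0,-0.5]], grip=[-1,-1])

```text
time: 9.7
tool_pos: [449.3, -200.3, 162.2]
tcp_rot: [3.141, 0.105, 1.37]
contact_force: [-0.5, 0.4, -1.0]
grip_width: 11.4
```

Request:
servo_tool(angular=[[0,0,0],[0,0,0]], slide=[[0,0,0],[0,0,0]], grip=[-1,-1])

```text
time: 9.87
tool_pos: [449.3, -200.3, 162.1]
tcp_rot: [3.141, 0.105, 1.37]
contact_force: [-0.5, 0.3, 0.4]
grip_width: 11.5
```

Request:
servo_tool(angular=[[0,0,0],[0,0,0]], slide=[[0,0,-0.4],[0,0,-0.4]], grip=[-1,-1])

```text
time: 10.03
tool_pos: [449.5, -200.3, 162.0]
tcp_rot: [3.14, 0.105, 1.37]
contact_force: [-0.4, 0.3, 5.0]
grip_width: 11.4
```

Contact felt. I'll ease off slightly, then open to let it go.

Request:
servo_tool(angular=[[0,0,0],[0,0,0],[0,0,0]], slide=[[0,0,0.5],[0,0,0.5],[0,0,0.5]], grip=[-1,-1,-1])

```text
time: 10.28
tool_pos: [449.2, -200.3, 162.0]
tcp_rot: [3.141, 0.105, 1.37]
contact_force: [-0.6, 1.4, 2.1]
grip_width: 11.5
```

Request:
servo_tool(angular=[[0,0,0],[0,0,0],[0,0,0],[0,0,0],[0,0,0],[0,0,0],[0,0,0],[0,0,0],[0,0,0],[0,0,0]], slide=[[0,0,0],[0,0,0],[0,0,0],[0,0,0],[0,0,0],[0,0,0],[0,0,0],[0,0,0],[0,0,0],[0,0,0]], grip=[0.1,0.1,0.1,0.1,0.1,0.1,0.1,0.1,0.1,0.1])

```text
time: 11.12
tool_pos: [449.1, -200.2, 161.9]
tcp_rot: [3.142, 0.105, 1.37]
contact_force: [0.3, 0.2, 0.1]
grip_width: 50.7
```

Run:
```python
from h import *
c=cap('wrist'); o=c['obs'];print(o['tool_pos'],o['contact_force'],o['grip_width'])
cv2.imwrite('pics/w11.png',cv2.resize(c['img'],None,fx=1.4,fy=1.4))
```

```text
[ 449.13118357 -200.1929589   161.93496139] [0.2779775  0.16165016 0.06691891] 50.71196632792453
```

View pics/w11.png

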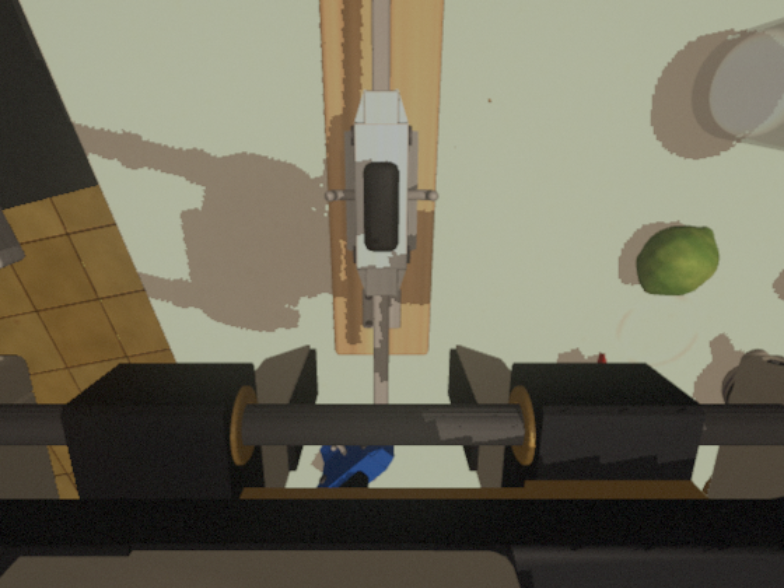

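It is rolling freely and has cleared the fingers. I'll lift, remove the tilt and close the fingers while it rolls.

Request:
servo_tool(angular=[[0,0,0],[0,0,0],[0,0,0],[1.5,-0.3,0],[3,-0.6,0],[5,-1,0],[5.9,-1.2,0],[5.9,-1.2,0],[5.9,-1.2,0],[5.9,-1.2,0]], slide=[[0,0,5],[0,0,15],[0,0,30],[0,0,50],[0,0,70],[0,0,85],[0,0,95],[0,0,100],[0,0,100],[0,0,100]], grip=[0.1,0.1,0.1,0.1,-0.5,-1,-1,-1,-1,-1])

```text
time: 12.0
tool_pos: [449.0, -200.0, 261.7]
tcp_rot: [-3.141, 0.0, 1.37]
contact_force: [-0.7, -0.8, 0.4]
grip_width: 15.0
```

Request:
servo_tool(angular=[[0,0,0],[0,0,0],[0,0,0],[0,0,0],[0,0,0],[0,0,0]], slide=[[0,0,0],[0,0,0],[0,0,0],[0,0,0],[0,0,0],[0,0,0]], grip=[-1,-1,-1,-1,-1,-1])

```text
time: 12.5
tool_pos: [449.1, -200.1, 261.8]
tcp_rot: [-3.141, -0.0, 1.37]
contact_force: [-0.6, -0.5, 0.1]
grip_width: 0.5
```

Run:
```python
from h import *
c=cap('wrist'); pickle.dump(c,open('w12.pkl','wb')); o=c['obs'];print(o['tool_pos'],o['tcp_rot'],o['contact_force'],o['grip_width'])
cv2.imwrite('pics/w12.png',cv2.resize(c['img'],None,fx=1.4,fy=1.4))
```

```text
[ 449.1336276  -200.10378055  261.79289339] [-3.14143858e+00 -4.46608292e-05  1.37013228e+00] [-0.62560077 -0.50589401  0.09779897] 0.4799203615493261
```

View pics/w12.png

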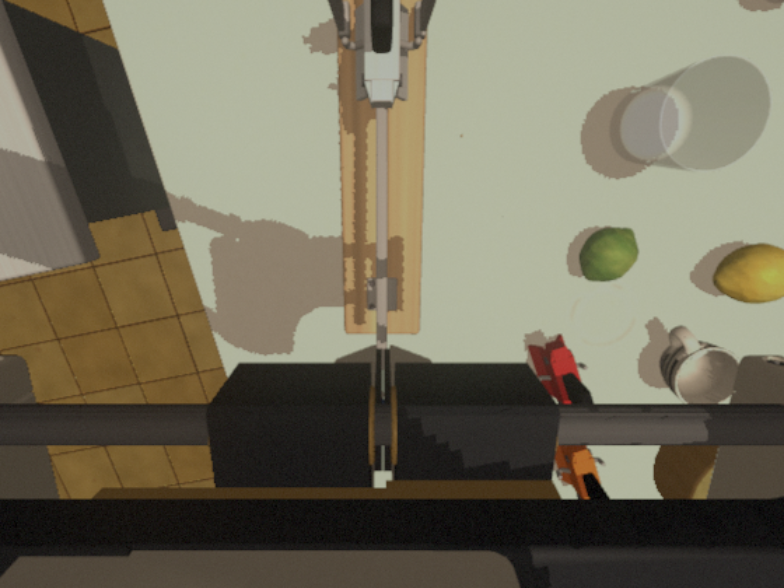

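It has rolled down to the brake, with its rear end at about (380,100). I'll move along the rail to see it stopped.

Request:
servo_tool(angular=[[0,0,0],[0,0,0],[0,0,0],[0,0,0],[0,0,0],[0,0,0]], slide=[[3,15,0],[8,38,0],[11,52,0],[12,59,0],[12,59,0],[12,59,0]], grip=[-1,-1,-1,-1,-1,-1])

```text
time: 13.05
tool_pos: [461.1, -141.4, 262.0]
tcp_rot: [3.141, 0.001, 1.371]
contact_force: [-0.6, -0.7, 0.1]
grip_width: 0.8
```

Run:
```python
from h import *
c=cap('wrist'); pickle.dump(c,open('w13.pkl','wb')); o=c['obs'];print(o['tool_pos'],o['tcp_rot'],o['contact_force'],o['grip_width'])
cv2.imwrite('pics/w13.png',cv2.resize(c['img'][0:200,210:340],None,fx=3,fy=3,interpolation=cv2.INTER_CUBIC))
```

```text
[ 461.14237772 -141.40636899  262.00668027] [3.14135752e+00 5.30836570e-04 1.37082256e+00] [-0.6017363  -0.71168365  0.07509743] 0.804218829914075
```

View pics/w13.png

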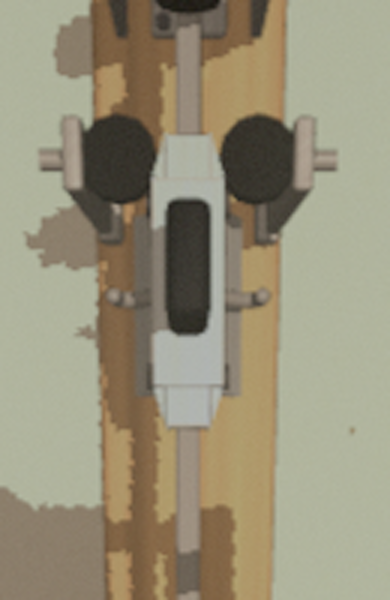

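The hook has stopped with its front between the pads: front end at row 135 in the crop, rear end at row 427, pads at about row 158. Next I'll work out the push start point.

```bash
cat >> h.py <<'E'
o0=np.array([470.4,-95]); th=np.radians(78.5); d=np.array([np.cos(th),np.sin(th)]); n=np.array([-d[1],d[0]])
def railx(c,u,v,h):
    z=130
    for _ in range(6):
        q=ray(c,u,v,z); x=(q[:2]-o0)@d; z=122-.105*x+h
    return x,(q[:2]-o0)@n,z
E
python3 - <<'E'
from h import *
c=pickle.load(open('w13.pkl','rb'))
a=lambda u,v:(210+(u-1)/3,(v-1)/3)
for nm,p,h in [('front',(187,135),21),('rear',(188,427),21),('tabF',(188,198),62),('tabR',(188,334),62),('padL',(115,158),14),('padR',(261,158),14),('bar near',(188,540),0)]: print(nm,railx(c,*a(*p),h))
P=cloud(c); t=c['obs']['tool_pos']; print('tcp',(t[:2]-o0)@d,(t[:2]-o0)@n)
for x in(-40,-20,-10,0,): print(x,o0+d*x,122-.105*x)
E
```

```text
front (np.float64(89.62087313355866), np.float64(0.2511164053327555), np.float64(133.58980832097635))
rear (np.float64(6.168628813014092), np.float64(-0.13291033041493372), np.float64(142.35229397463354))
tabF (np.float64(66.56421455295956), np.float64(-0.08989419762906792), np.float64(177.01075747193926))
tabR (np.float64(33.0707834011375), np.float64(-0.12606479649998192), np.float64(180.52756774288056))
padL (np.float64(84.55142560912843), np.float64(21.984090256545837), np.float64(127.12210031104152))
padR (np.float64(84.64060755254792), np.float64(-22.07875962779776), np.float64(127.11273620698248))
bar near (np.float64(-32.511764506745166), np.float64(-0.16330820471157637), np.float64(125.41373527320825))
tcp -47.32042045906255 -0.1801691509357628
-40 [ 462.42528262 -134.19698818] 126.2
-20 [ 466.41264131 -114.59849409] 124.1
-10 [ 468.40632066 -104.79924705] 123.05
0 [470.4 -95. ] 122.0
```

Front is at about x=+90 (5 mm past the brake) and rear at about x=+6, which is within the stated range. I'll descend behind it with closed fingers at x≈-25.

Request:
servo_tool(angular=[[0,0,0],[0,0,0],[0,0,0],[0,0,0],[0,0,0],[0,0,0],[0,0,0],[0,0,0],[0,0,0]], slide=[[2,10,-10],[4,20,-30],[4.3,22,-55],[4.3,22,-80],[4.3,22,-100],[4.3,22,-115],[4.3,22,-124],[4.3,22,-128],[4.3,22,-128]], grip=[-1,-1,-1,-1,-1,-1,-1,-1,-1])

```text
time: 13.85
tool_pos: [465.2, -119.7, 133.5]
tcp_rot: [-3.141, -0.0, 1.369]
contact_force: [-0.3, -0.4, 0.4]
grip_width: 0.6
```

Run:
```python
from h import *
c=cap('wrist'); pickle.dump(c,open('w14.pkl','wb')); o=c['obs'];print(o['tool_pos'],o['tcp_rot'],o['contact_force'],o['moment'])
t=o['tool_pos']; print('tcp',(t[:2]-o0)@d,(t[:2]-o0)@n)
cv2.imwrite('pics/w14.png',cv2.resize(c['img'],None,fx=1.4,fy=1.4,interpolation=cv2.INTER_CUBIC))
s=cap('side');cv2.imwrite('pics/s14.png',cv2.resize(s['img'][160:290,200:330],None,fx=4.5,fy=4.5,interpolation=cv2.INTER_CUBIC))
```

```text
[ 465.19635503 -119.65364497  133.49215881] [-3.14063506e+00 -7.50220800e-05  1.36931438e+00] [-0.29689123 -0.40336181  0.44103989] [-0.07930942  0.10665347 -0.00869821]
tcp -25.19615571973758 0.18403398985846664
```

View pics/w14.png

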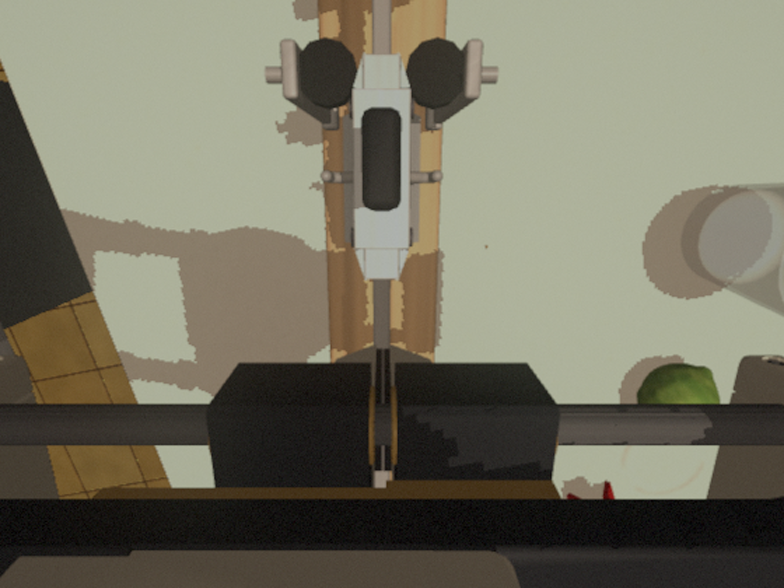

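View pics/s14.png

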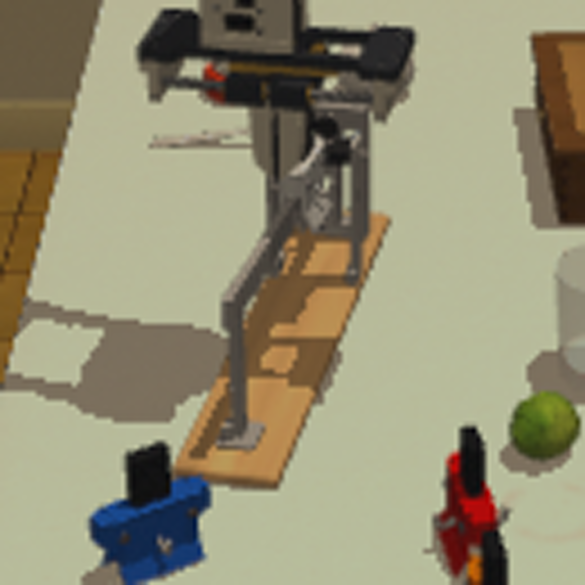

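Clear behind the hook and above the bar. Approaching the end plate.

Request:
servo_tool(angular=[[0,0,0],[0,0,0],[0,0,0],[0,0,0],[0,0,0]], slide=[[1,5,-1],[2,9.8,-1.8],[2.8,13.7,-2.2],[3.2,15.7,-2.4],[3.2,15.7,-2.4]], grip=[-1,-1,-1,-1,-1])

```text
time: 14.37
tool_pos: [468.8, -102.8, 131.7]
tcp_rot: [3.141, 0.0, 1.371]
contact_force: [-0.8, 0.3, -0.1]
grip_width: 0.4
```

Request:
servo_tool(angular=[[0,0,0],[0,0,0],[0,0,0]], slide=[[0.2,1,-0.1],[0.4,2,-0.2],[0.4,2,-0.2]], grip=[-1,-1,-1])

```text
time: 14.62
tool_pos: [469.0, -101.4, 131.3]
tcp_rot: [3.142, 0.0, 1.37]
contact_force: [1.7, 0.9, 0.1]
grip_width: 0.5
```

Request:
servo_tool(angular=[[0,0,0],[0,0,0],[0,0,0]], slide=[[0.2,1,-0.1],[0.4,2,-0.2],[0.4,2,-0.2]], grip=[-1,-1,-1])

```text
time: 14.87
tool_pos: [469.4, -99.4, 131.1]
tcp_rot: [-3.142, -0.0, 1.37]
contact_force: [0.4, -0.8, 0.4]
grip_width: 0.4
```

Request:
servo_tool(angular=[[0,0,0],[0,0,0],[0,0,0]], slide=[[0.2,1,-0.1],[0.4,2,-0.2],[0.4,2,-0.2]], grip=[-1,-1,-1])

```text
time: 15.12
tool_pos: [469.8, -97.3, 130.9]
tcp_rot: [3.142, -0.0, 1.37]
contact_force: [-0.9, -0.3, -0.4]
grip_width: 0.4
```

Request:
servo_tool(angular=[[0,0,0],[0,0,0],[0,0,0]], slide=[[0.2,1,-0.1],[0.4,2,-0.2],[0.4,2,-0.2]], grip=[-1,-1,-1])

```text
time: 15.37
tool_pos: [470.2, -95.3, 130.7]
tcp_rot: [3.142, -0.0, 1.37]
contact_force: [0.1, 0.6, 0.5]
grip_width: 0.5
```

Request:
servo_tool(angular=[[0,0,0],[0,0,0],[0,0,0]], slide=[[0.2,1,-0.1],[0.4,2,-0.2],[0.4,2,-0.2]], grip=[-1,-1,-1])

```text
time: 15.62
tool_pos: [470.6, -93.3, 130.5]
tcp_rot: [3.142, -0.0, 1.37]
contact_force: [-0.1, 1.0, -0.2]
grip_width: 0.6
```

Request:
servo_tool(angular=[[0,0,0],[0,0,0],[0,0,0]], slide=[[0.2,1,-0.1],[0.4,2,-0.2],[0.4,2,-0.2]], grip=[-1,-1,-1])

```text
time: 15.87
tool_pos: [471.1, -91.3, 130.3]
tcp_rot: [3.142, -0.0, 1.37]
contact_force: [0.5, -0.6, 0.7]
grip_width: 0.4
```

Run:
```python
from h import *
c=cap('wrist'); pickle.dump(c,open('w15.pkl','wb')); o=c['obs'];print(o['tool_pos'],o['contact_force'],o['moment'])
cv2.imwrite('pics/w15.png',cv2.resize(c['img'][0:280,180:370],None,fx=2.1,fy=2.1,interpolation=cv2.INTER_CUBIC))
```

```text
[471.0573821  -91.29006556 130.32379656] [ 0.50587039 -0.60225541  0.69911806] [-0.11461743  0.0172879   0.01061404]
```

View pics/w15.png

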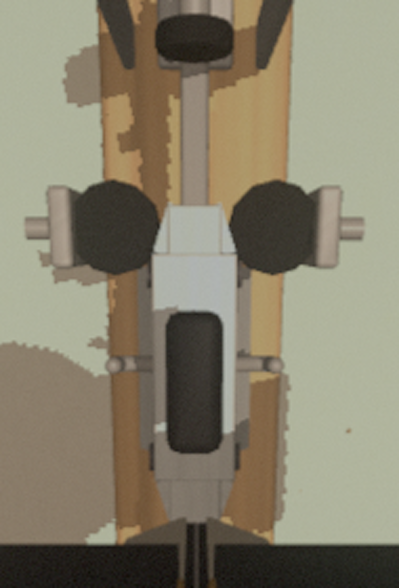

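Run:
```python
from h import *
c=pickle.load(open('w15.pkl','rb'))
a=lambda u,v:(180+(u-.5)/2.1,(v-.5)/2.1)
for nm,p,h in [('front',(195,206),21),('rear',(195,521),21),('tabF',(195,311),62),('tabR',(195,453),62),('padL',(115,226),14),('padR',(274,226),14),('stop',(195,62),2),('stop mid',(195,40),12),('stop top',(195,17),22)]: print(nm,railx(c,*a(*p),h))
```

```text
front (np.float64(89.55781265876007), np.float64(-0.1034561938958376), np.float64(133.5964296708302))
rear (np.float64(6.68286080204189), np.float64(-0.15078418350505784), np.float64(142.2982996157856))
tabF (np.float64(67.1733695020984), np.float64(-0.11064394279576462), np.float64(176.94679620227967))
tabR (np.float64(38.0027138843331), np.float64(-0.1273026369267205), np.float64(180.00971504214502))
padL (np.float64(84.85796534584226), np.float64(21.16558778649702), np.float64(127.08991363868657))
padR (np.float64(84.90207829395322), np.float64(-21.121593196836123), np.float64(127.08528177913492))
stop (np.float64(127.67255799071539), np.float64(-0.08428276852292171), np.float64(110.59438141097489))
stop mid (np.float64(130.45769080878193), np.float64(-0.08132748805147116), np.float64(120.3019424650779))
stop top (np.float64(132.86689243888546), np.float64(-0.07858689330050339), np.float64(130.048976293917))
```

The hook has not been touched yet. Its front is at x≈89.6 and the stop face looks to be at about x≈127–130, so I expect about 38 mm of travel to the stop. Continuing.

Request:
servo_tool(angular=[[0,0,0],[0,0,0],[0,0,0],[0,0,0]], slide=[[0.2,1,-0.1],[0.4,2,-0.2],[0.6,3,-0.3],[0.6,3,-0.3]], grip=[-1,-1,-1,-1])

```text
time: 16.25
tool_pos: [471.6, -88.3, 130.0]
tcp_rot: [3.142, -0.0, 1.37]
contact_force: [0.3, -0.7, 0.3]
grip_width: 0.6
```

Request:
servo_tool(angular=[[0,0,0],[0,0,0],[0,0,0],[0,0,0]], slide=[[0.2,1,-0.1],[0.4,2,-0.2],[0.6,3,-0.3],[0.6,3,-0.3]], grip=[-1,-1,-1,-1])

```text
time: 16.58
tool_pos: [472.3, -85.3, 129.7]
tcp_rot: [3.142, -0.0, 1.37]
contact_force: [0.2, -0.5, 0.2]
grip_width: 0.6
```

Run:
```python
from h import *
c=cap('wrist'); pickle.dump(c,open('w16.pkl','wb')); o=c['obs'];print(o['tool_pos'],o['contact_force'],o['moment'])
cv2.imwrite('pics/w16.png',cv2.resize(c['img'][0:280,180:370],None,fx=2.1,fy=2.1,interpolation=cv2.INTER_CUBIC))
s=cap('side');cv2.imwrite('pics/s16.png',cv2.resize(s['img'][160:250,230:310],None,fx=6.5,fy=6.5,interpolation=cv2.INTER_CUBIC))
a=lambda u,v:(180+(u-.5)/2.1,(v-.5)/2.1)
```

```text
[472.25747669 -85.3109382  129.7273947 ] [ 0.20289789 -0.53635963  0.15285989] [-0.08617708  0.06840834 -0.03045764]
```

View pics/w16.png

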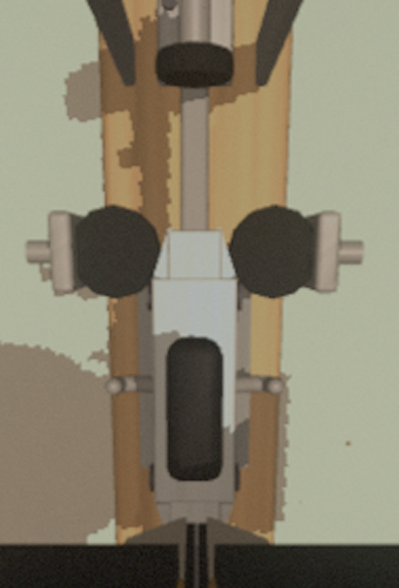

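View pics/s16.png

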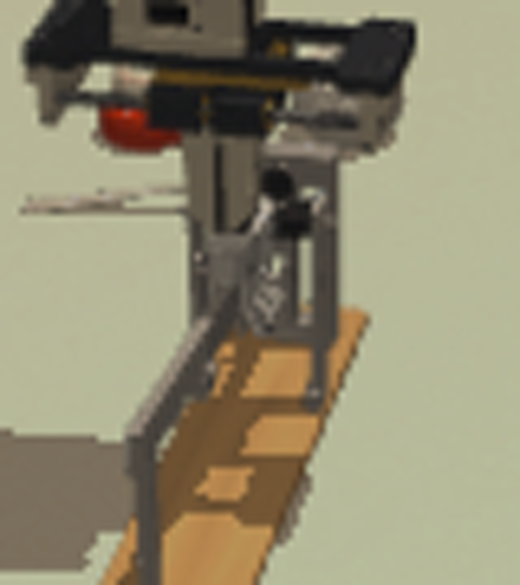

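The hook has not moved relative to the pads (front 20 rows above the pad centres, as before) and no force shows, though the TCP should have reached the plate by now. I'll check the geometry before going on.

Run:
```python
from h import *
s=cap('side'); t=cap('top'); o=s['obs']; T=o['tool_pos']; print(T,(T[:2]-o0)@d)
x0,y0=235,165
im=cv2.resize(s['img'][y0:y0+75,x0:x0+75],None,fx=8,fy=8,interpolation=cv2.INTER_CUBIC)
def R(x,y,h): return np.r_[o0+d*x+n*y,122-.105*x+h]
def mk(c,im,X,x0,y0,f,col):
    p=proj(c,X); cv2.circle(im,(int((p[0]-x0+.5)*f),int((p[1]-y0+.5)*f)),4,col,1)
for X,col in [(T,(0,0,255)),(R(5,0,12),(0,255,0)),(R(-182,0,0),(255,0,0)),(R(85,22,12),(255,255,0)),(R(85,-22,12),(255,255,0)),(R(5,0,22),(255,0,255))]: mk(s,im,X,x0,y0,8,col)
cv2.imwrite('pics/s17.png',im)
x0,y0=205,200
im=cv2.resize(t['img'][y0:y0+70,x0:x0+130],None,fx=6,fy=6,interpolation=cv2.INTER_CUBIC)
for X,col in [(T,(0,0,255)),(R(5,0,12),(0,255,0)),(R(-182,0,0),(255,0,0)),(R(85,22,12),(255,255,0)),(R(85,-22,12),(255,255,0)),(R(90,0,22),(255,0,255))]: mk(t,im,X,x0,y0,6,col)
cv2.imwrite('pics/t17.png',im)
```

```text
[472.23488125 -85.42318436 129.72575468] 9.75037471894766
```

View pics/s17.png

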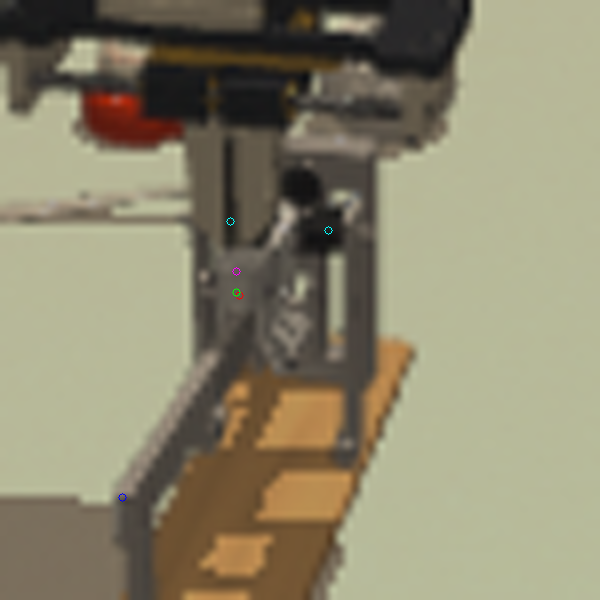

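View pics/t17.png

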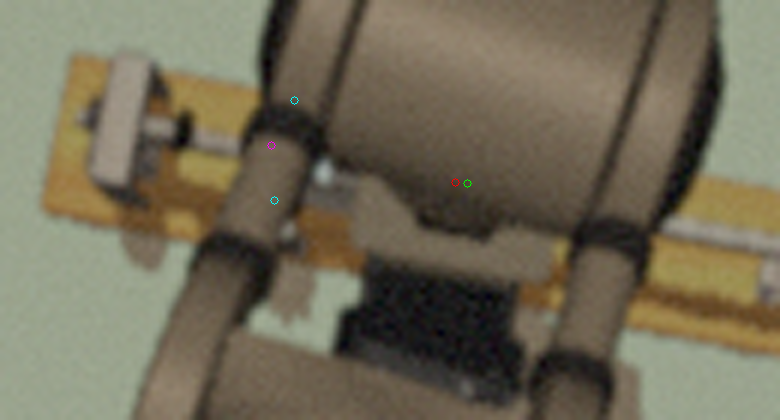

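Run:
```python
from h import *
s=cap('side'); P=cloud(s)
for v in range(188,210):
    print(v,[ '%.0f,%.0f,%.0f'%((P[v,u,:2]-o0)@d,(P[v,u,:2]-o0)@n,P[v,u,2]) for u in (259,261,263,264,266,268)], s['img'][v,264].tolist())
```

```text
188 ['-5,14,187', '2,9,184', '-0,1,186', '-1,-2,186', '-2,-9,187', '3,-15,186'] [59, 70, 77]
189 ['1,16,180', '4,9,179', '-0,1,182', '-4,-3,184', '1,-9,182', '-4,-17,186'] [57, 68, 76]
190 ['1,16,176', '-3,8,179', '1,2,177', '-0,-2,179', '1,-9,179', '6,-14,176'] [47, 54, 59]
191 ['1,16,172', '-4,8,176', '6,3,171', '-5,-3,177', '-3,-10,177', '4,-15,174'] [45, 54, 57]
192 ['4,16,167', '-1,8,170', '-0,2,171', '6,-0,167', '7,-7,168', '5,-14,170'] [46, 54, 58]
193 ['73,35,126', '5,10,163', '11,4,161', '4,-1,165', '-5,-10,171', '45,-5,145'] [46, 53, 57]
194 ['73,35,122', '2,9,161', '-2,1,164', '3,-1,162', '-5,-10,167', '42,-5,142'] [46, 54, 57]
195 ['73,35,119', '93,33,109', '2,2,158', '-3,-2,161', '34,0,142', '34,-7,143'] [51, 59, 64]
196 ['73,35,115', '95,34,104', '27,9,141', '28,6,141', '26,-2,142', '36,-7,138'] [85, 95, 102]
197 ['79,37,108', '88,32,103', '19,7,141', '24,5,139', '16,-4,144', '19,-11,143'] [92, 101, 108]
198 ['76,36,105', '83,31,102', '4,3,145', '15,2,140', '11,-6,143', '24,-9,136'] [85, 94, 100]
199 ['82,38,98', '87,32,96', '6,4,141', '17,3,135', '13,-5,138', '30,-8,12
[... 254 characters left out ...]
4,-7,131', '16,-11,126'] [83, 92, 97]
203 ['74,36,86', '90,33,78', '-0,3,129', '9,1,124', '12,-5,123', '26,-8,116'] [88, 97, 104]
204 ['76,37,81', '82,31,79', '7,4,121', '3,0,123', '27,-1,111', '29,-8,110'] [70, 79, 86]
205 ['68,35,81', '82,31,74', '-2,2,122', '1,-1,121', '11,-5,116', '24,-9,110'] [72, 81, 87]
206 ['69,35,76', '85,32,69', '-10,0,122', '-8,-3,122', '24,-2,105', '-1565,-397,993'] [58, 64, 69]
207 ['75,37,69', '-16,6,121', '-19,-2,124', '-4,-2,116', '25,-1,100', '22,-9,103'] [53, 59, 64]
208 ['77,37,64', '-23,4,121', '-16,-1,118', '-7,-2,113', '14,-4,102', '7,-13,107'] [52, 57, 62]
209 ['78,38,59', '-39,0,126', '-20,-2,116', '-16,-4,114', '147,29,23', '12,-12,100'] [53, 58, 61]
```

Run:
```python
from h import *
for f in ['w6','w12','w16']:
    c=pickle.load(open(f+'.pkl','rb')); P=cloud(c); R=Ro.from_euler('xyz',c['obs']['tcp_rot']).as_matrix(); Q=(P-c['obs']['tool_pos'])@R
    ok=(c['range_z']>0)&(c['range_z']<260)&(abs(Q[...,1])<40)&(abs(Q[...,0])<30)&(Q[...,2]<5)&(Q[...,2]>-120)
    q=Q[ok]; print(f,len(q))
    if len(q):
        print(q.min(0),q.max(0)); i=np.argsort(-q[:,2])[:15]; print(q[i].round(0).tolist())
        h=np.histogram(q[:,2],bins=range(-120,10,10)); print(h)
s=cap('side'); P=cloud(s); o=s['obs']; R=Ro.from_euler('xyz',o['tcp_rot']).as_matrix(); Q=(P-o['tool_pos'])@R
u=264
for v in range(150,197,3): print(v,[Q[v,u].round(0).tolist() for u in (255,259,264,268,272,276)])
```

```text
w6 14640
[ -11.44440883  -39.99345963 -119.99960074] [ 29.9998447   39.99874873 -26.86908141]
[[-8.0, 26.0, -27.0], [5.0, 26.0, -27.0], [6.0, 26.0, -28.0], [11.0, -29.0, -28.0], [-7.0, -24.0, -28.0], [6.0, -25.0, -28.0], [6.0, -24.0, -28.0], [9.0, 26.0, -28.0], [10.0, 29.0, -28.0], [11.0, 30.0, -28.0], [4.0, -25.0, -28.0], [-7.0, 26.0, -28.0], [-7.0, 26.0, -28.0], [9.0, -26.0, -28.0], [11.0, -28.0, -28.0]]
(array([8765, 1296,  567,  443,  551,  797,  819,  761,  565,   76,    0,
          0]), array([-120, -110, -100,  -90,  -80,  -70,  -60,  -50,  -40,  -30,  -20,
        -10,    0]))
w12 10991
[  -9.81015474  -39.98408561 -119.9950331 ] [ 29.99879044  39.9520575  -27.58814962]
[[9.0, 3.0, -28.0], [9.0, 3.0, -28.0], [9.0, 2.0, -28.0], [11.0, 5.0, -28.0], [11.0, 4.0, -28.0], [9.0, 1.0, -28.0], [11.0, -3.0, -28.0], [9.0, -1.0, -28.0], [9.0, 0.0, -28.0], [9.0, 0.0, -28.0], [9.0, -2.0, -29.0], [9.0, -0.0, -29.0], [10.0, -3.0, -29.0], [11.0, -2.0, -29.0], [11.0, -3.0, -29.0]]
(array([9515,  244,   27,   15,  191,  136,  166,  322,  344,   31,    0,
          0]), array([-120, -110, -100,
[... 2179 characters left out ...]
.0, 127.0], [447.0, -60.0, 136.0]]
183 [[386.0, -136.0, 128.0], [-7.0, -15.0, -72.0], [-13.0, 3.0, -77.0], [-13.0, 17.0, -78.0], [141.0, -5.0, -2.0], [142.0, 9.0, -3.0]]
186 [[364.0, -130.0, 131.0], [-4.0, -16.0, -59.0], [-20.0, 5.0, -69.0], [-7.0, 15.0, -63.0], [108.0, 2.0, -6.0], [136.0, 10.0, 6.0]]
189 [[313.0, -117.0, 118.0], [-12.0, -14.0, -52.0], [-10.0, 2.0, -52.0], [-8.0, 15.0, -53.0], [117.0, -0.0, 11.0], [349.0, -38.0, 129.0]]
192 [[324.0, -120.0, 138.0], [-6.0, -16.0, -38.0], [-9.0, 2.0, -41.0], [-14.0, 17.0, -45.0], [71.0, 11.0, -2.0], [70.0, 25.0, -4.0]]
195 [[289.0, -111.0, 133.0], [65.0, -36.0, 12.0], [-6.0, 1.0, -28.0], [34.0, 5.0, -8.0], [69.0, 11.0, 9.0], [72.0, 25.0, 9.0]]
```

Both cameras (wrist depth and side depth) show the real fingertips about 28 mm behind the reported TCP. The tips are now about 15 mm above the channel, behind the tab and touching nothing. I'll back off uphill and come down 26 mm lower.

Request:
servo_tool(angular=[[0,0,0],[0,0,0],[0,0,0],[0,0,0],[0,0,0],[0,0,0]], slide=[[-1,-5,1],[-3,-14.7,2],[-5,-24.5,3],[-6.5,-32,3.5],[-7,-34.3,3.5],[-7,-34.3,3.5]], grip=[-1,-1,-1,-1,-1,-1])

```text
time: 17.38
tool_pos: [465.1, -120.9, 133.3]
tcp_rot: [3.141, 0.0, 1.368]
contact_force: [0.2, -0.4, -0.2]
grip_width: 0.6
```

Request:
servo_tool(angular=[[0,0,0],[0,0,0],[0,0,0],[0,0,0],[0,0,0]], slide=[[0,0,-7],[0,0,-15],[0,0,-20],[0,0,-22],[0,0,-22]], grip=[-1,-1,-1,-1,-1])

```text
time: 17.8
tool_pos: [464.7, -119.3, 110.3]
tcp_rot: [-3.14, -0.0, 1.37]
contact_force: [-0.1, 0.4, 0.9]
grip_width: 0.6
```

Run:
```python
from h import *
s=cap('side'); o=s['obs']; T=o['tool_pos']; print(T,(T[:2]-o0)@d,(T[:2]-o0)@n,o['contact_force'])
P=cloud(s); R=Ro.from_euler('xyz',o['tcp_rot']).as_matrix(); Q=(P-T)@R
p=proj(s,T-[0,0,28]*0); print(p)
u0=int(round(p[0]))
for v in range(190,215): print(v,[Q[v,u].round(0).tolist()+s['img'][v,u,1:2].tolist() for u in (u0-3,u0-1,u0+1,u0+3)])
cv2.imwrite('pics/s18.png',cv2.resize(s['img'][165:240,235:310],None,fx=8,fy=8,interpolation=cv2.INTER_CUBIC))
w=cap('wrist');pickle.dump(w,open('w18.pkl','wb'));cv2.imwrite('pics/w18.png',cv2.resize(w['img'][0:280,180:370],None,fx=2.1,fy=2.1,interpolation=cv2.INTER_CUBIC))
```

```text
[ 464.74544811 -119.31202907  110.27722618] -24.951294239010586 0.6939960716167386 [-0.14967101  0.42112887  0.86211903]Traceback (most recent call last):
  File "<stdin>", line 4, in <module>
ValueError: operands could not be broadcast together with shapes (3,) (0,)
```

Run:
```python
from h import *
s=cap('side'); o=s['obs']; T=o['tool_pos']; print(T,(T[:2]-o0)@d,(T[:2]-o0)@n,o['contact_force'])
P=cloud(s); R=Ro.from_euler('xyz',o['tcp_rot']).as_matrix(); Q=(P-T)@R
p=proj(s,T+np.array([0,0,28.])); print(p)
u0=int(round(p[0]))
for v in range(int(p[1])-7,int(p[1])+8): print(v,[Q[v,u].round(0).tolist()+s['img'][v,u,1:2].tolist() for u in (u0-3,u0-1,u0+1,u0+3)])
cv2.imwrite('pics/s18.png',cv2.resize(s['img'][165:240,235:310],None,fx=8,fy=8,interpolation=cv2.INTER_CUBIC))
w=cap('wrist');pickle.dump(w,open('w18.pkl','wb'));cv2.imwrite('pics/w18.png',cv2.resize(w['img'][0:280,180:370],None,fx=2.1,fy=2.1,interpolation=cv2.INTER_CUBIC))
```

```text
[ 465.02818966 -119.44886496  110.75917281] -25.029013504709802 0.389649950775004 [-1.11041391 -0.05978274 -0.71172241]
[261.81178602 203.81143098]
196 [[-10.0, -6.0, -62.0, 88], [-10.0, 0.0, -62.0, 26], [-8.0, 7.0, -62.0, 89], [-10.0, 14.0, -64.0, 89]]
197 [[-14.0, -6.0, -60.0, 89], [-11.0, 1.0, -59.0, 26], [-12.0, 8.0, -61.0, 89], [-10.0, 14.0, -60.0, 89]]
198 [[-4.0, -8.0, -51.0, 89], [-3.0, -1.0, -51.0, 27], [-15.0, 8.0, -58.0, 89], [-6.0, 13.0, -55.0, 88]]
199 [[-10.0, -7.0, -51.0, 88], [-12.0, 1.0, -52.0, 26], [-15.0, 8.0, -55.0, 88], [-7.0, 13.0, -51.0, 88]]
200 [[-12.0, -6.0, -48.0, 89], [-6.0, -1.0, -46.0, 26], [-11.0, 7.0, -49.0, 89], [-8.0, 13.0, -48.0, 88]]
201 [[-18.0, -5.0, -47.0, 89], [-12.0, 0.0, -45.0, 28], [-4.0, 5.0, -42.0, 88], [-5.0, 12.0, -43.0, 88]]
202 [[-8.0, -7.0, -38.0, 89], [-6.0, -1.0, -38.0, 27], [-13.0, 8.0, -42.0, 89], [-9.0, 13.0, -41.0, 89]]
203 [[-11.0, -7.0, -36.0, 89], [-10.0, -0.0, -36.0, 28], [-8.0, 6.0, -36.0, 89], [-11.0, 14.0, -38.0, 88]]
204 [[-10.0, -7.0, -32.0, 97], [-7.0, -1.0, -31.0, 31], [-11.0, 7.0, -34.0, 87], [35.0, 2.0, -9.0, 75]]
205 [[102.0, -37.0, 34.0, 108], [-7.0, -1.0, -27.0, 38], [24.0, -2.0, -11.0, 85], [37.0, 2.0, -4.0, 58]]
206 [[105.0, -38.0, 41.0, 109], [113.0, -32.0, 44.0, 60], [13.0, 1.0, -13.0, 81], [34.0, 2.0, -2.0, 59]]
207 [[95.0, -35.0, 39.0, 109], [10.0, -6.0, -10.0, 69], [8.0, 2.0, -12.0, 77], [27.0, 4.0, -2.0, 66]]
208 [[97.0, -36.0, 44.0, 109], [-5.0, -2.0, -15.0, 82], [4.0, 3.0, -10.0, 58], [33.0, 3.0, 5.0, 68]]
209 [[91.0, -34.0, 45.0, 110], [-8.0, -1.0, -13.0, 80], [2.0, 3.0, -8.0, 59], [29.0, 3.0, 7.0, 68]]
210 [[100.0, -37.0, 54.0, 109], [-23.0, 3.0, -17.0, 78], [2.0, 3.0, -3.0, 57], [30.0, 3.0, 11.0, 68]]
```

View pics/s18.png

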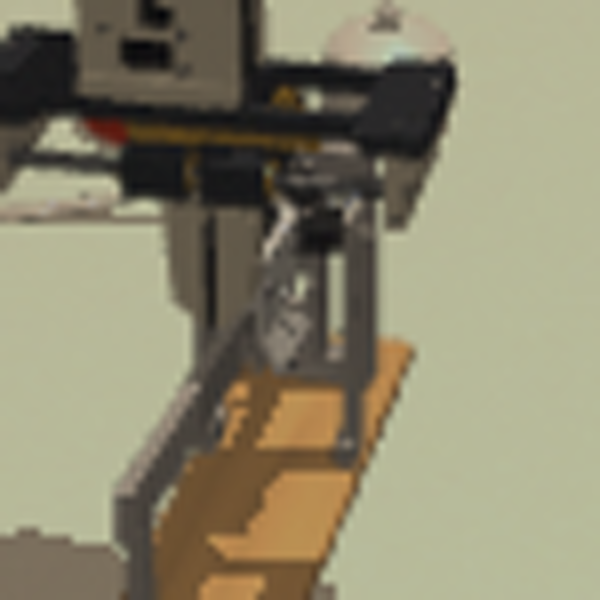

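View pics/w18.png

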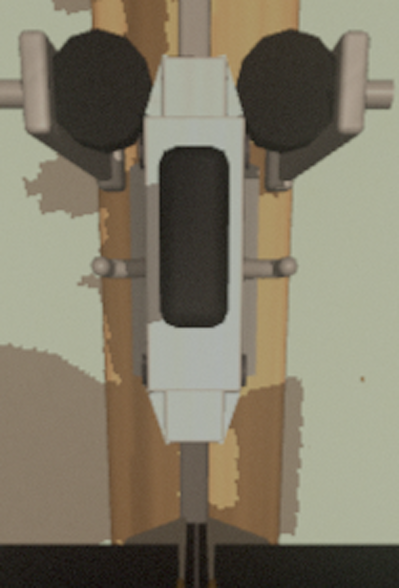

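The side depth again puts the tip about 28–30 mm behind the reported TCP, so the tips are about 14 mm above the bar now. Down 7 more, then approach.

Request:
servo_tool(angular=[[0,0,0],[0,0,0],[0,0,0],[0,0,0]], slide=[[0,0,-3],[0,0,-5],[0,0,-7],[0,0,-7]], grip=[-1,-1,-1,-1])

```text
time: 18.28
tool_pos: [465.0, -119.7, 103.8]
tcp_rot: [-3.141, -0.0, 1.37]
contact_force: [-0.1, -0.2, -0.0]
grip_width: 0.4
```

Request:
servo_tool(angular=[[0,0,0],[0,0,0],[0,0,0],[0,0,0],[0,0,0]], slide=[[0.6,3,0],[1.4,7,0],[2.2,11,0],[2.6,13,0],[2.6,13,0]], grip=[-1,-1,-1,-1,-1])

```text
time: 18.7
tool_pos: [467.9, -106.2, 104.3]
tcp_rot: [3.141, -0.0, 1.371]
contact_force: [0.6, -0.2, -0.7]
grip_width: 0.4
```

Request:
servo_tool(angular=[[0,0,0],[0,0,0],[0,0,0]], slide=[[0.2,1,-0.1],[0.4,2,-0.2],[0.4,2,-0.2]], grip=[-1,-1,-1])

```text
time: 18.95
tool_pos: [468.2, -104.7, 104.0]
tcp_rot: [3.142, 0.0, 1.37]
contact_force: [-0.4, -0.2, 0.3]
grip_width: 0.6
```

Request:
servo_tool(angular=[[0,0,0],[0,0,0],[0,0,0]], slide=[[0.2,1,-0.1],[0.4,2,-0.2],[0.4,2,-0.2]], grip=[-1,-1,-1])

```text
time: 19.2
tool_pos: [468.6, -102.7, 103.8]
tcp_rot: [3.142, -0.0, 1.37]
contact_force: [0.1, -0.4, -0.6]
grip_width: 0.2
```

Request:
servo_tool(angular=[[0,0,0],[0,0,0],[0,0,0]], slide=[[0.2,1,-0.1],[0.4,2,-0.2],[0.4,2,-0.2]], grip=[-1,-1,-1])

```text
time: 19.45
tool_pos: [469.0, -100.6, 103.6]
tcp_rot: [-3.142, -0.0, 1.37]
contact_force: [0.8, 0.1, -0.4]
grip_width: 0.7
```

Request:
servo_tool(angular=[[0,0,0],[0,0,0],[0,0,0]], slide=[[0.2,1,-0.1],[0.4,2,-0.2],[0.4,2,-0.2]], grip=[-1,-1,-1])

```text
time: 19.7
tool_pos: [469.4, -99.7, 103.6]
tcp_rot: [3.141, 0.002, 1.37]
contact_force: [-1.7, -5.0, 0.3]
grip_width: 0.6
```

Request:
servo_tool(angular=[[0,0,0],[0,0,0],[0,0,0]], slide=[[0.2,1,-0.1],[0.4,2,-0.2],[0.4,2,-0.2]], grip=[-1,-1,-1])

```text
time: 19.95
tool_pos: [469.8, -98.0, 103.4]
tcp_rot: [3.141, 0.002, 1.37]
contact_force: [-1.9, -6.0, 0.4]
grip_width: 0.1
```

Request:
servo_tool(angular=[[0,0,0],[0,0,0],[0,0,0]], slide=[[0.2,1,-0.1],[0.4,2,-0.2],[0.4,2,-0.2]], grip=[-1,-1,-1])

```text
time: 20.2
tool_pos: [470.2, -96.2, 103.2]
tcp_rot: [3.141, 0.003, 1.37]
contact_force: [-1.3, -7.2, 0.0]
grip_width: 0.1
```

Contact felt (about 5–7 N, brake drag). Pushing on in steps.

Request:
servo_tool(angular=[[0,0,0],[0,0,0],[0,0,0],[0,0,0],[0,0,0],[0,0,0],[0,0,0],[0,0,0]], slide=[[0.2,1,-0.1],[0.4,2,-0.2],[0.6,3,-0.3],[0.8,4,-0.4],[1,5,-0.5],[1.2,6,-0.6],[1.4,7,-0.7],[1.6,8,-0.8]], grip=[-1,-1,-1,-1,-1,-1,-1,-1])

```text
time: 20.87
tool_pos: [471.9, -88.0, 102.4]
tcp_rot: [3.141, 0.002, 1.37]
contact_force: [-1.6, -6.0, 1.2]
grip_width: 0.2
```

Run:
```python
from h import *
c=cap('wrist'); pickle.dump(c,open('w19.pkl','wb')); o=c['obs'];T=o['tool_pos'];print(T,(T[:2]-o0)@d,(T[:2]-o0)@n,o['contact_force'])
cv2.imwrite('pics/w19.png',cv2.resize(c['img'][0:280,180:370],None,fx=2.1,fy=2.1,interpolation=cv2.INTER_CUBIC))
```

```text
[471.89515751 -87.99632667 102.37418189] 7.161158988420858 -0.06883389828885766 [-1.55172897 -5.95328937  1.19638082]
```

View pics/w19.png

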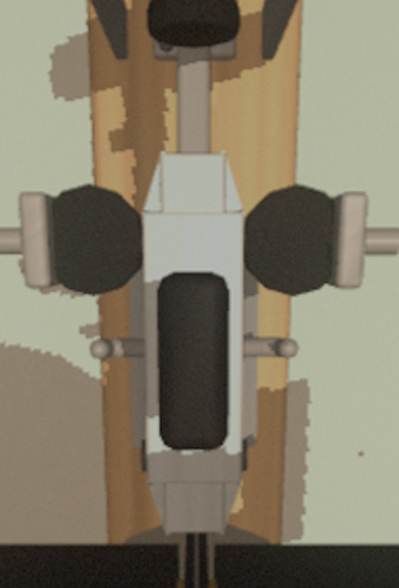

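The hook is moving through the pads, with its front about 25 mm short of the black stop pad. Continuing.

Request:
servo_tool(angular=[[0,0,0],[0,0,0],[0,0,0],[0,0,0],[0,0,0],[0,0,0],[0,0,0],[0,0,0]], slide=[[0.2,1,-0.1],[0.4,2,-0.2],[0.6,3,-0.3],[0.8,4,-0.4],[1,5,-0.5],[1.2,6,-0.6],[1.4,7,-0.7],[1.6,8,-0.8]], grip=[-1,-1,-1,-1,-1,-1,-1,-1])

```text
time: 21.58
tool_pos: [473.4, -80.0, 101.5]
tcp_rot: [3.141, 0.002, 1.37]
contact_force: [-1.7, -5.7, 0.0]
grip_width: 0.9
```

Request:
servo_tool(angular=[[0,0,0],[0,0,0],[0,0,0],[0,0,0],[0,0,0],[0,0,0]], slide=[[0.2,1,-0.1],[0.4,2,-0.2],[0.6,3,-0.3],[0.8,4,-0.4],[1,5,-0.5],[1,5,-0.5]], grip=[-1,-1,-1,-1,-1,-1])

```text
time: 22.08
tool_pos: [474.4, -74.7, 101.0]
tcp_rot: [3.141, 0.002, 1.37]
contact_force: [-0.8, -5.0, -0.0]
grip_width: 0.2
```

Run:
```python
from h import *
c=cap('wrist'); pickle.dump(c,open('w20.pkl','wb')); o=c['obs'];T=o['tool_pos'];print(T,(T[:2]-o0)@d,(T[:2]-o0)@n,o['contact_force'])
cv2.imwrite('pics/w20.png',cv2.resize(c['img'][0:280,180:370],None,fx=2.1,fy=2.1,interpolation=cv2.INTER_CUBIC))
```

```text
[474.44627528 -74.74131627 101.00063906] 20.658682211830346 0.07388682473115216 [-0.76655675 -4.99227586 -0.03696553]
```

View pics/w20.png

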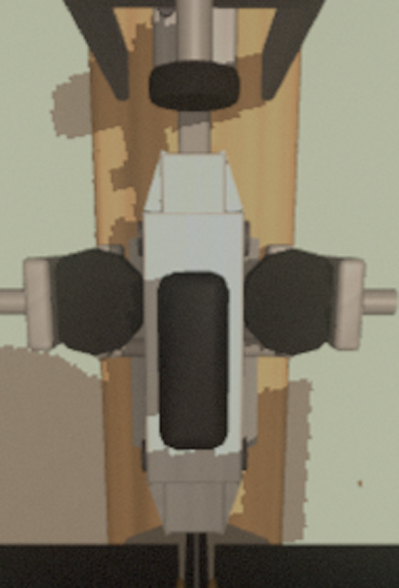

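Run:
```python
from h import *
c=pickle.load(open('w20.pkl','rb'))
a=lambda u,v:(180+(u-.5)/2.1,(v-.5)/2.1)
for nm,p,h in [('front',(195,153),21),('stop bottom',(195,109),2),('stop top',(195,64),22),('face top edge?',(195,72),22)]: print(nm,railx(c,*a(*p),h))
```

```text
front (np.float64(115.74807134559214), np.float64(-0.09375021549883655), np.float64(130.84645250871284))
stop bottom (np.float64(127.79209650306943), np.float64(-0.09572348656366714), np.float64(110.5818298671777))
stop top (np.float64(132.86761746608443), np.float64(-0.0821298920574165), np.float64(130.04890016606112))
face top edge? (np.float64(131.3492944598201), np.float64(-0.08311481186793657), np.float64(130.2083240817189))
```

The gap to the stop face is about 12–13 mm by vision. I'll advance 8 mm, then feel.

Request:
servo_tool(angular=[[0,0,0],[0,0,0],[0,0,0],[0,0,0],[0,0,0],[0,0,0],[0,0,0],[0,0,0]], slide=[[0.2,1,-0.1],[0.4,2,-0.2],[0.6,3,-0.3],[0.8,4,-0.4],[1,5,-0.5],[1.2,6,-0.6],[1.4,7,-0.7],[1.6,8,-0.8]], grip=[-1,-1,-1,-1,-1,-1,-1,-1])

```text
time: 22.8
tool_pos: [476.0, -67.0, 100.2]
tcp_rot: [3.141, 0.002, 1.37]
contact_force: [-1.0, -6.1, 0.2]
grip_width: 0.6
```

Request:
servo_tool(angular=[[0,0,0],[0,0,0],[0,0,0],[0,0,0]], slide=[[0.1,0.5,0],[0.2,1,-0.1],[0.3,1.5,-0.1],[0.4,2,-0.2]], grip=[-1,-1,-1,-1])

```text
time: 23.13
tool_pos: [476.4, -65.0, 100.0]
tcp_rot: [3.141, 0.002, 1.37]
contact_force: [-1.8, -4.8, -0.3]
grip_width: 0.3
```

Request:
servo_tool(angular=[[0,0,0],[0,0,0],[0,0,0]], slide=[[0.1,0.5,0],[0.2,1,-0.1],[0.2,1,-0.1]], grip=[-1,-1,-1])

```text
time: 23.38
tool_pos: [476.6, -64.1, 99.9]
tcp_rot: [3.141, 0.002, 1.37]
contact_force: [-1.3, -6.5, -0.7]
grip_width: 0.3
```

Request:
servo_tool(angular=[[0,0,0],[0,0,0],[0,0,0]], slide=[[0.1,0.5,0],[0.2,1,-0.1],[0.2,1,-0.1]], grip=[-1,-1,-1])

```text
time: 23.63
tool_pos: [476.8, -63.2, 99.7]
tcp_rot: [3.141, 0.002, 1.37]
contact_force: [-1.0, -6.8, 0.0]
grip_width: 0.3
```

Request:
servo_tool(angular=[[0,0,0],[0,0,0],[0,0,0]], slide=[[0.1,0.5,0],[0.2,1,-0.1],[0.2,1,-0.1]], grip=[-1,-1,-1])

```text
time: 23.88
tool_pos: [476.9, -62.3, 99.6]
tcp_rot: [3.141, 0.003, 1.37]
contact_force: [-0.7, -7.4, -0.9]
grip_width: 0.6
```

Request:
servo_tool(angular=[[0,0,0]], slide=[[0,0,0]], grip=[-1])

```text
time: 23.97
tool_pos: [477.0, -62.3, 99.7]
tcp_rot: [3.141, 0.003, 1.37]
contact_force: [-1.6, -6.7, -0.4]
grip_width: 0.8
```

Request:
servo_tool(angular=[[0,0,0],[0,0,0],[0,0,0]], slide=[[0.1,0.5,0],[0.2,1,-0.1],[0.2,1,-0.1]], grip=[-1,-1,-1])

```text
time: 24.22
tool_pos: [477.1, -61.4, 99.5]
tcp_rot: [3.141, 0.003, 1.37]
contact_force: [-1.3, -7.6, -1.4]
grip_width: 0.3
```

Request:
servo_tool(angular=[[0,0,0]], slide=[[0,0,0]], grip=[-1])

```text
time: 24.3
tool_pos: [477.1, -61.4, 99.6]
tcp_rot: [3.141, 0.003, 1.37]
contact_force: [-1.1, -8.3, 0.1]
grip_width: 0.5
```

Run:
```python
from h import *
c=cap('wrist'); pickle.dump(c,open('w21.pkl','wb')); o=c['obs'];T=o['tool_pos'];print(T,(T[:2]-o0)@d,(T[:2]-o0)@n,o['contact_force'])
cv2.imwrite('pics/w21.png',cv2.resize(c['img'][0:140,220:330],None,fx=4.2,fy=4.2,interpolation=cv2.INTER_CUBIC))
```

```text
[477.12549634 -61.36553207  99.55003401] 34.300094368007876 0.11515438219629193 [-1.10216287 -8.25751944  0.07009496]
```

View pics/w21.png

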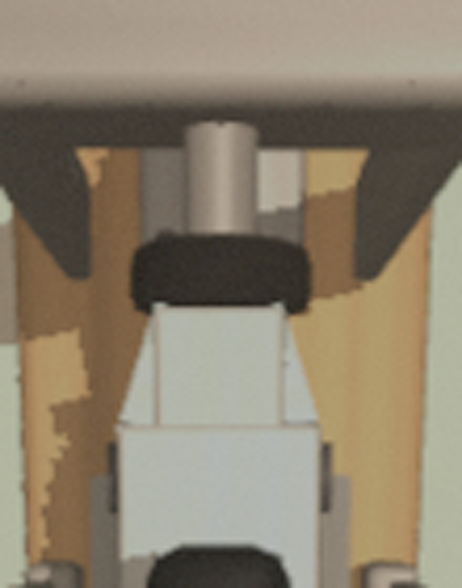

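Force is rising (5.6 → about 8 N) and the hook's nose is against the stop pad. Continuing in 1 mm steps.

Request:
servo_tool(angular=[[0,0,0],[0,0,0],[0,0,0]], slide=[[0.1,0.5,0],[0.2,1,-0.1],[0.2,1,-0.1]], grip=[-1,-1,-1])

```text
time: 24.6
tool_pos: [477.3, -60.4, 99.4]
tcp_rot: [3.141, 0.003, 1.37]
contact_force: [-1.9, -8.4, -1.3]
grip_width: 0.5
```

Request:
servo_tool(angular=[[0,0,0]], slide=[[0,0,0]], grip=[-1])

```text
time: 24.68
tool_pos: [477.3, -60.4, 99.4]
tcp_rot: [3.141, 0.003, 1.37]
contact_force: [-1.6, -7.9, -0.8]
grip_width: 0.9
```

Request:
servo_tool(angular=[[0,0,0],[0,0,0],[0,0,0]], slide=[[0.1,0.5,0],[0.2,1,-0.1],[0.2,1,-0.1]], grip=[-1,-1,-1])

```text
time: 24.93
tool_pos: [477.5, -59.5, 99.3]
tcp_rot: [3.141, 0.003, 1.37]
contact_force: [-1.8, -9.3, -0.7]
grip_width: 0.3
```

Request:
servo_tool(angular=[[0,0,0]], slide=[[0,0,0]], grip=[-1])

```text
time: 25.02
tool_pos: [477.5, -59.5, 99.3]
tcp_rot: [3.141, 0.003, 1.37]
contact_force: [-1.7, -7.9, -0.8]
grip_width: 0.4
```

Run:
```python
from h import *
c=cap('wrist'); pickle.dump(c,open('w22.pkl','wb')); o=c['obs'];T=o['tool_pos'];print(T,(T[:2]-o0)@d,(T[:2]-o0)@n,o['contact_force'])
cv2.imwrite('pics/w22.png',cv2.resize(c['img'][0:140,220:330],None,fx=4.2,fy=4.2,interpolation=cv2.INTER_CUBIC))
# pad back/top edge: darkest transition in column around 272 for each image
for f in ['w20','w21','w22']:
    c=pickle.load(open(f+'.pkl','rb')); g=cv2.cvtColor(c['img'],cv2.COLOR_BGR2GRAY).astype(float)
    T=c['obs']['tool_pos']
    col=g[:120,266:279].mean(1); 
    dk=np.where(col<52)[0]; print(f,(T[:2]-o0)@d,dk.tolist(), col.round(0).astype(int)[20:90].tolist())
```

```text
[477.50436535 -59.48643217  99.3438369 ] 36.217005106503805 0.11852354770333573 [-1.6750731  -7.94324597 -0.76826896]
w20 20.658682211830346 [30, 31, 32, 33, 34, 35, 36, 37, 38, 39, 40, 41, 42, 43, 44, 45, 46, 47, 48, 49, 50, 51, 52] [140, 140, 140, 140, 140, 140, 141, 140, 108, 59, 43, 43, 43, 44, 45, 45, 45, 45, 46, 46, 45, 45, 45, 45, 42, 37, 36, 38, 36, 36, 37, 37, 41, 82, 94, 95, 95, 94, 104, 118, 135, 140, 140, 140, 140, 140, 141, 141, 140, 140, 140, 140, 129, 150, 173, 179, 179, 179, 179, 179, 179, 179, 179, 179, 179, 179, 179, 179, 179, 179]
w21 34.300094368007876 [57, 58, 59, 60, 61, 62, 63, 64, 65, 66, 67, 68, 69, 70, 71, 72] [138, 128, 118, 105, 91, 76, 65, 62, 65, 112, 137, 141, 141, 142, 141, 141, 141, 142, 141, 141, 141, 141, 142, 141, 141, 141, 142, 141, 141, 142, 141, 141, 142, 142, 142, 106, 59, 49, 49, 49, 49, 49, 51, 50, 52, 50, 50, 50, 50, 50, 50, 46, 44, 141, 173, 179, 179, 179, 179, 179, 179, 179, 179, 178, 179, 179, 179, 179, 179, 179]
w22 36.217005106503805 [57, 58, 59, 60, 61, 62, 63, 64, 65, 66, 67, 68, 69, 70, 71, 72] [165, 166, 161, 154, 147, 138, 128, 118, 105, 91, 76, 65, 61, 71, 122, 140, 142, 141, 141, 141, 142, 142, 141, 141, 141, 141, 141, 142, 140, 141, 142, 142, 142, 142, 142, 107, 59, 50, 50, 50, 50, 50, 50, 49, 50, 51, 49, 50, 51, 50, 50, 46, 43, 142, 173, 179, 179, 179, 179, 179, 179, 179, 179, 179, 179, 179, 180, 179, 179, 179]
```

View pics/w22.png

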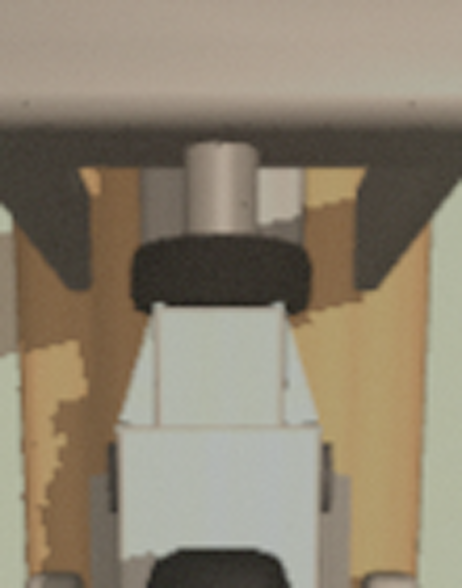

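Run:
```python
from h import *
for f,v,fv in [('w20',28.5,72.8),('w21',55.3,73.0),('w22',55.3,73.0)]:
    c=pickle.load(open(f+'.pkl','rb')); print(f,'pad back top',railx(c,272,v,22)[0],'front',railx(c,272,fv,21)[0])
c=pickle.load(open('w19.pkl','rb')); g=cv2.cvtColor(c['img'],cv2.COLOR_BGR2GRAY)[:40,266:279].mean(1); print(g.round(0).tolist())
```

```text
w20 pad back top 133.55790972699674 front 115.67191157078669
w21 pad back top 136.4163971764635 front 129.24450417205057
w22 pad back top 138.33521320365767 front 131.16465454192488
[40.0, 38.0, 39.0, 41.0, 40.0, 40.0, 41.0, 38.0, 40.0, 39.0, 34.0, 31.0, 29.0, 29.0, 28.0, 29.0, 30.0, 30.0, 31.0, 31.0, 31.0, 29.0, 63.0, 87.0, 92.0, 92.0, 93.0, 92.0, 92.0, 108.0, 124.0, 136.0, 140.0, 139.0, 139.0, 140.0, 139.0, 139.0, 139.0, 140.0]
```

By vision the pad has gone in about 4.8 of its 6 mm, at 8–9 N. One last 0.5 mm, then a slow retreat.

Request:
servo_tool(angular=[[0,0,0],[0,0,0],[0,0,0]], slide=[[0.1,0.5,0],[0.1,0.5,0],[0.1,0.5,0]], grip=[-1,-1,-1])

```text
time: 25.32
tool_pos: [477.6, -59.0, 99.3]
tcp_rot: [3.141, 0.003, 1.37]
contact_force: [-0.7, -9.2, 0.3]
grip_width: 0.4
```

Request:
servo_tool(angular=[[0,0,0],[0,0,0],[0,0,0],[0,0,0],[0,0,0],[0,0,0],[0,0,0],[0,0,0],[0,0,0]], slide=[[-0.1,-0.5,0],[-0.2,-1,0.1],[-0.4,-2,0.2],[-0.6,-3,0.4],[-1,-5,0.6],[-2,-9.8,1.5],[-3.5,-17,2.5],[-5,-24.5,4],[-5,-24.5,4]], grip=[-1,-1,-1,-1,-1,-1,-1,-1,-1])

```text
time: 26.07
tool_pos: [472.8, -83.3, 103.7]
tcp_rot: [3.141, 0.0, 1.369]
contact_force: [0.9, 0.1, 0.4]
grip_width: 0.3
```

Run:
```python
from h import *
c=cap('wrist'); pickle.dump(c,open('w23.pkl','wb')); o=c['obs'];T=o['tool_pos'];print(T,(T[:2]-o0)@d,(T[:2]-o0)@n,o['contact_force'])
cv2.imwrite('pics/w23.png',cv2.resize(c['img'],None,fx=1.4,fy=1.4,interpolation=cv2.INTER_CUBIC))
g=cv2.cvtColor(c['img'],cv2.COLOR_BGR2GRAY).astype(float)[:60,266:279].mean(1); print(g.round(0).tolist())
```

```text
[472.79387543 -83.27418118 103.70722323] 11.967681542506451 -0.008065391752618112 [0.94347734 0.1298796  0.41481177]
[44.0, 42.0, 42.0, 41.0, 42.0, 43.0, 43.0, 43.0, 43.0, 42.0, 40.0, 36.0, 33.0, 105.0, 160.0, 174.0, 175.0, 175.0, 175.0, 176.0, 175.0, 175.0, 175.0, 175.0, 176.0, 175.0, 175.0, 176.0, 175.0, 176.0, 176.0, 176.0, 175.0, 176.0, 176.0, 176.0, 176.0, 176.0, 177.0, 176.0, 177.0, 176.0, 172.0, 169.0, 176.0, 178.0, 178.0, 179.0, 179.0, 179.0, 179.0, 179.0, 179.0, 161.0, 100.0, 42.0, 43.0, 46.0, 46.0, 47.0]
```

View pics/w23.png

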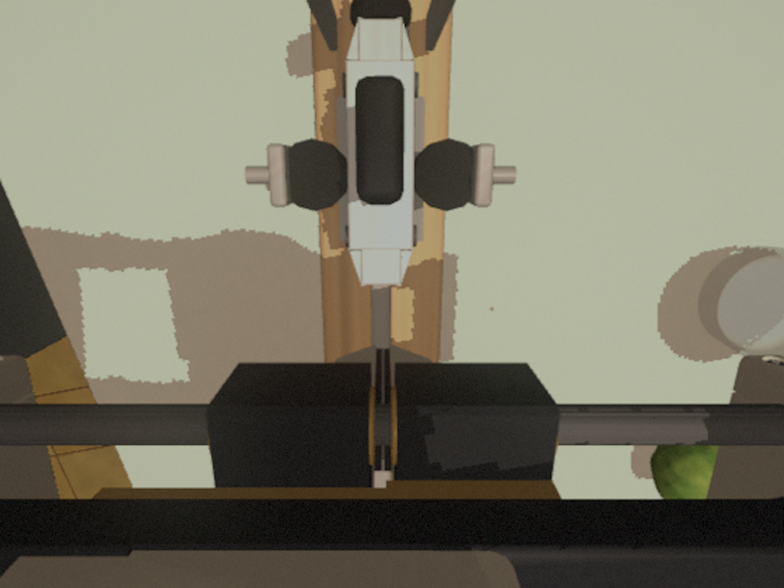

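Request:
servo_tool(angular=[[0,0,0],[0,0,0],[0,0,0],[0,0,0],[0,0,0],[0,0,0],[0,0,0],[0,0,0],[0,0,0],[0,0,0]], slide=[[-1,-5,5],[-1,-5,20],[-1,-5,45],[-1,-5,75],[-1,-5,105],[-1,-5,130],[-1,-5,150],[-1,-5,160],[-1,-5,160],[-1,-5,160]], grip=[-1,-1,-1,-1,-1,-1,-1,-1,-1,-1])

```text
time: 26.95
tool_pos: [471.7, -86.8, 263.5]
tcp_rot: [3.141, 0.0, 1.37]
contact_force: [-0.1, -1.0, -0.1]
grip_width: 0.4
```

Run:
```python
from h import *
c=pickle.load(open('w23.pkl','rb')); print('front after release',railx(c,272,12.8,21))
c=cap('wrist'); pickle.dump(c,open('w24.pkl','wb')); o=c['obs'];T=o['tool_pos'];print(T,o['contact_force'])
cv2.imwrite('pics/w24.png',cv2.resize(c['img'][0:200,200:350],None,fx=3,fy=3,interpolation=cv2.INTER_CUBIC))
g=cv2.cvtColor(c['img'],cv2.COLOR_BGR2GRAY).astype(float)[:90,267:278].mean(1); print(g.round(0).astype(int).tolist())
t=cap('top'); s=cap('side'); a=pickle.load(open('top0.pkl','rb'))
cv2.imwrite('pics/t24.png',t['img'])
```

```text
front after release (np.float64(131.8387102680934), np.float64(-0.037256596323512525), np.float64(129.1569354218502))
[471.69550332 -86.84426889 263.52160007] [-0.05985127 -0.9817336  -0.1483197 ]
[174, 174, 174, 174, 174, 174, 175, 175, 174, 174, 174, 174, 168, 133, 92, 83, 85, 85, 86, 84, 81, 118, 138, 149, 152, 154, 154, 156, 158, 160, 161, 161, 160, 159, 160, 160, 161, 163, 164, 156, 139, 120, 92, 70, 90, 111, 119, 126, 129, 130, 130, 129, 129, 129, 98, 60, 53, 53, 54, 53, 53, 53, 48, 151, 175, 176, 176, 176, 176, 176, 176, 176, 176, 175, 176, 176, 168, 172, 176, 176, 177, 176, 176, 176, 176, 176, 128, 58, 51, 53]
```

View pics/w24.png

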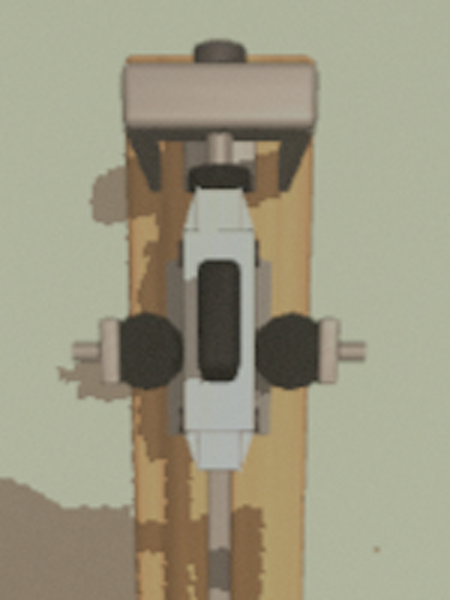

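View pics/t24.png

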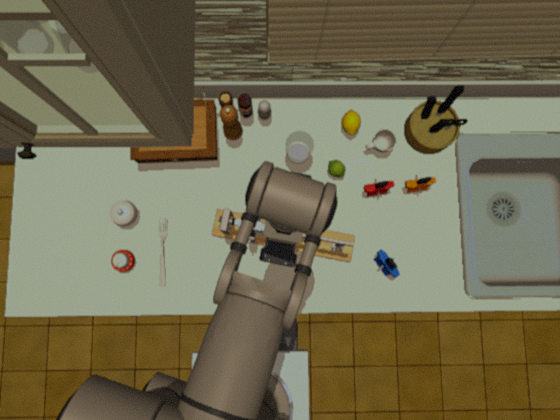

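Run:
```python
from h import *
c=cap('wrist'); print(bot.get_obs()['time'],'pad back top',railx(c,272,54.0,22)[0],'front',railx(c,272,62.8,21)[0], 'max |contact|',bot.get_obs()['contact_force'].round(1))
c=pickle.load(open('w1.pkl','rb')); g=cv2.cvtColor(c['img'],cv2.COLOR_BGR2GRAY).astype(float)[50:72,299:309].mean(1); print(g.round(0).astype(int).tolist())
for v in (59.5,60,60.5):print('pad back top at start',railx(c,303,v,22)[0])
```

```text
27.15 pad back top 138.6772133111921 front 131.43939642428975 max |contact| [-0.4 -0.2 -0.3]
[117, 115, 113, 113, 113, 114, 114, 115, 113, 86, 56, 49, 50, 50, 50, 49, 47, 43, 45, 90, 103, 112]
pad back top at start 133.19206414943673
pad back top at start 132.72302807327983
pad back top at start 132.2537452820249
```

The pad holds about 5.2 mm in with the hook against it, and the robot is clear. Handing in.

```bash
python3 -c "
from plant import bot
print(bot.close_job())"
```

```text
the job is handed in; nothing more can be done
None
```

The bare-metal roller hook is home on the rail with the spring stop pressed in. I handed the job in at about 27 s; no verdict was reported.

- **Setting down:** I gripped the hook by its tab and set it astride the bar at x ≈ -110. Contact was felt at about 8 N above the hook's weight. When I let go it rolled down by itself and stopped with its front about 5 mm past the brake point.
- **Pushing home:** I pushed on the uphill end plate with closed fingers. Brake drag was about 5–7 N. I met the stop at about x = 127 mm of the rail and pushed on in 0.5–1 mm steps, to about 9.5 N at most.

**Last checks:** After the robot withdrew, the hook's front stayed at x ≈ 131.5. The stop pad was about 5.2 mm in out of its 6 mm of travel, by camera. The gripper is clear and its force reads zero within noise. In the last top view the timer, fork, bowl, lime and coloured look-alikes appear unmoved; I compared them by eye only.

**A check that disagreed:** Wrist and side depth both put the real fingertips about 28 mm behind the reported TCP, although the TCP is stated to be at the very end of the fingers.
- The grasp therefore held only the top few millimetres of the tab, though it did hold.
- My first push approach passed harmlessly over the channel. I noticed, backed off and repeated it lower.

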